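# Pull the strainer insert with the hook

## Task

The strainer insert sits deep in the bore of its housing and has to go to the cleaning bowl. Take the pull hook from its rack, catch the insert's wire loop with it and draw the insert out of the bore with the hook alone, stand it upright on the round steel pan to drip, unhook it and hang the pull hook back in its rack; then take the insert by its body with the fingers and stand it upright near the middle of the bowl. Never touch the insert with the fingers while it is in the bore, set it down rather than drop it, and do not push the other things about.

Things in the scene. Friction and masses are not known exactly. Their poses are not given: they have to be found in the camera images.
- hook_grip (a point): Pull hook hanging upright in its rack; this is its handle's centre: black square handle 16 x 16 mm, 48 mm tall, to grip from above across any two flat faces. Underside of the square collar (26 x 26 x 4 mm) below it: 28 mm under this point. A straight rod 4.6 mm thick runs down from there on the same axis to the toe. Axes: z up, -x along the toe. About 100 g.
- hook_toe (a point): Foot of the pull hook: rod axis, level with the toe's underside, 128 mm under the handle's centre. The toe is 4.6 mm thick, runs along -x to 13.3 mm from the rod axis, and its tip bends up: tip centre 11 mm from the rod axis, tip top 9.8 mm above this point, toe top 4.6 mm above it. A caught wire lies between rod and tip (gap 6.4 mm, middle 5.6 mm from the rod axis).
- rack_seat (a point): Fixed grey hook rack, base 80 x 70 mm; 115 mm up, a fork plate 44 mm wide with a slot 12 mm wide, open to the rack's -x. This point: top of the plate in the slot, where the hanging rod stands (slot open 27 mm to -x of it, 17 mm to +x). The collar rests on the prongs, toe to -x; so turned, rod and toe also pass straight up or down through the slot. z up.
- housing_mouth (a point): Fixed strainer housing: upright round grey metal body 76 mm in diameter, 115 mm high, on a 92 mm flange, with a brass-tipped pipe stub on two sides (56 mm from the axis, 35 mm up). A vertical bore 52 mm in diameter is open at the top, its flat floor 107 mm below the mouth. This point: centre of the mouth, level with the rim. z up.
- insert_center (a point): Strainer insert: slotted steel cylinder 44 mm in diameter, 38 mm tall, flat bottom, about 120 g (80 to 170); this is the cylinder's centre, 19 mm above its bottom. It starts standing on the floor of the bore with 4 mm play round it. A rigid wire loop stands up from its top, in its own x-z plane. z up along the cylinder, y through the loop.
- insert_loop (a point): Underside of the peak of the insert's wire loop, on the axis, 45 mm above the cylinder's centre and 26 mm above its top (3.5 mm wire: peak top 3.5 mm higher; about 39 mm below the rim at first). The opening below is 24 mm wide along x up to 11 mm below this point, then slopes in to the peak like a roof; a hook enters along y from either side. Axes as the insert's.
- pan: Flat round steel pan, 169 mm in diameter, 4 mm high at the rim, lying loose on the table; origin at its centre, underside; things stand on it about 2 mm above the table. z up.
- bowl: Milky plastic bowl, loose, 174 mm across the rim, 56 mm high, inner floor about 3 mm above the table and flat for about 45 mm round the middle, walls flaring outward from there; origin at its centre, underside. z up.
- nib_jar: Bystander: clear jar with a screw lid, 71 x 78 x 75 mm, loose; origin under its middle.
- ink_bottle: Bystander: small round ink bottle with a white cap, 44 mm wide, 90 mm high, loose; origin under its middle.
- tweezers: Bystander: steel tweezers, 125 mm long, 12 mm high, lying loose along their own y axis; origin at the middle, underside.
- hex_key: Bystander: bent hex key, 85 x 29 x 4 mm, lying loose; origin at the middle, underside.
There are look-alikes about, which are no part of the job. Leave any pink look-alike of the part that bears rack_seat alone.

How it is judged:
On the way, in this order (a step that is already met when the one before it is completed fails the run):
1. the insert hangs on the hook, wholly above the housing's rim, not touched by the fingers (z of insert_center in the frame of housing_mouth above 0.021 m and contact force between hook and insert above 0.2 N and contact force between the fingers and insert below 0.05 N), for 0.1 s.
2. the insert stands upright on the pan, free of hook and fingers (horizontal distance between insert_center and pan below 0.06 m and z of insert_center in the frame of pan between 0.012 and 0.028 m and angle between insert_center's own z axis and vertical below 0.12 rad and contact force between hook and insert below 0.02 N and contact force between the fingers and insert below 0.05 N and linear speed of insert below 0.02 m/s), for 0.2 s.
3. the hook hangs in its rack, released, while the insert stands on the pan (horizontal distance between hook_grip and rack_seat below 0.015 m and z of hook_grip in the frame of rack_seat between 0.022 and 0.034 m and angle between each of hook_grip, insert_center's own z axis and vertical below 0.12 rad and horizontal distance between insert_center and pan below 0.06 m and z of insert_center in the frame of pan between 0.012 and 0.028 m and contact force between the fingers and hook below 0.05 N and linear speed of hook below 0.03 m/s), for 0.2 s.
4. the insert is held by the fingers and lifted off the pan (contact force between the fingers and insert above 0.5 N and z of insert_center in the frame of pan above 0.04 m), for 0.1 s.
At the end, for the whole second after the job is handed in: The insert stands upright (within 0.2 rad) on the floor of the bowl, its axis within 40 mm of the bowl's centre, released and at rest; the bowl stands level; the pull hook hangs upright in its rack, collar on the fork, rod within 15 mm of its seat (horizontal distance between insert_center and bowl below 0.04 m and z of insert_center in the frame of bowl between 0.012 and 0.032 m and angle between insert_center's own z axis and vertical below 0.2 rad and horizontal distance between hook_grip and rack_seat below 0.015 m and z of hook_grip in the frame of rack_seat between 0.022 and 0.034 m and angle between hook_grip's own z axis and vertical below 0.12 rad and contact force between the fingers and insert below 0.05 N and linear speed of insert below 0.02 m/s and angle between bowl's own z axis and vertical below 0.08 rad); the robot touches nothing.
It fails at once if the fingers touch the insert while it is in the bore (contact force between the fingers and insert above 0.3 N and horizontal distance between insert_center and housing_mouth below 0.03 m and z of insert_center in the frame of housing_mouth below 0.015 m).
It fails at once if the insert is dropped (free fall of more than about 25 mm) (linear speed of insert above 0.7 m/s and contact force between each of the fingers, hook and insert below 0.02 N).
It fails at once if the bowl or the pan is pushed more than 40 mm (distance of any of bowl, pan from where it was at the start of the episode above 0.04 m).
It fails at once if a bystander is pushed more than 30 mm (distance of any of nib_jar, ink_bottle, tweezers, hex_key from where it was at the start of the episode above 0.03 m).
It also fails if it takes over 72 s, if anything falls off the work surface, if the arm or the gripper's body presses on something with over 40 N, if the wrist force passes 120 N, or if a joint passes its speed limit or range.

## Robot

A 7-joint arm with a two-finger parallel gripper is mounted at the origin on a cart in front of the work surface, level with it; the furniture and walls round the work are solid. World frame = base frame: x ahead of the robot, y to its left, z up, the work surface at z = 0. Lengths are in m, angles in rad, forces in N, time in s.
With the tool pointing down it reaches from about 0.4 to 0.925 m from the base axis. Payload 4.1 kg.
Tool frame: the origin (TCP) lies midway between the tips of the shut fingers; the grasp point (between the pads) lies pinch_z behind it (pinch_z is the distance from the TCP to the grasp point, in m); z points along the fingers, y is the direction in which the jaws open and shut (so a half turn about z gives the same grasp; the last joint's range is limited). The gripper opens to 85 mm and grips with 20 to 120 N. Pads are 22 mm wide; open, the fingers measure 114 mm over their backs; the gripper's body (76 mm by 85 mm) begins 54 mm behind the grasp point. The pads swing forward as they close: fully open they stand 13 mm farther back than shut.
Start: joints at [-1.242, 0.398, 0.045, 1.537, -0.019, 1.207, -0.051], TCP at [0.27, 0.591, 0.231] pointing down, gripper open.
Joint ranges: [-2.82, 2.82], [-0.49, 2.23], [-1.37, 1.46], [0, 2.46], [-1.36, 4.5], [0.23, 2], [-2.94, 2.94]. Speed limits (rad/s): [2.57, 2.57, 3.14, 3.14, 3.14, 3.14, 3.14].

## Interface

Orientations are given as a unit quaternion [w, x, y, z].
In Python, from cell import * gives the robot as it stands.
- The arm moves only by the tool drive_tool, never from a script. Its argument "moves" is a list of rows, each a list of 3 entries, a list of its own where there are three numbers: the opening, from 0 (shut) to 1 (fully open), then the shift along the world's x, y, z in m, then the turn about the world's z in rad. A call has 1 to 8 rows; each row is the pose to reach, as a shift and turn from the pose commanded when the call began; what a row does not reach only later rows make up. A row lasts 1/10 s, in which the tool goes at most 50 mm and 8.59 degrees, less where a joint would pass 70% of its speed; a pose out of reach is approached as far as the arm can. A call with a gripper value outside its range is refused whole. The fingers move at their own pace and stop on an object; the grip force is fixed at half the most. Time passes only in rows, so rows that repeat a pose let the fingers close. It gives the time, the measured TCP pose, the force and the opening at its end, in the units of the state.
- state(): the state, without advancing time (a new reading comes with each control period).
- grab_frame(name): name is "scene" or "top" or "wrist"; returns a dict with "frame" (400x640x3 uint8, red, green, blue), "mtx" (3x3 intrinsics, pixels), "eye" and "rotation" of the camera in the world. Camera axes: x right, y down, z forward; pixel columns grow to the right and rows downward; lengths in m; the calibration is good to about 2 mm. The wrist camera is an equidistant fisheye: a pixel r from the principal point sees the ray r / f radians off the axis. A picture is of the moment at which its call begins. There is no depth.
- sign_off(): hands the job in, once; it reports no verdict.
The state is a dict: "t": time; "qpos": joint angles; "joint_velocities": joint speeds; "effort": joint torques, N m; "tcp_pos": TCP position; "tcp_rot": TCP orientation; "contact_force": force on the tool from outside, world axes, zero at the start; "ft_torque": the same for the moment, N m; "grip_width": finger opening in m.
Only numpy, scipy, OpenCV 4.12 (cv2) and the standard library are available. Lean on these libraries where they do the work, as an engineer would, in place of code of your own. Each camera call takes 0.05 s, during which the arm holds its last target.

## Working session

There is one attempt and no reset: what is moved stays moved. The work goes in short steps, Python scripts to look and compute and a tool call to move; the robot and the scene stay as the last step left them, time stands still between calls to the robot, and variables do not carry over. Pictures are saved under pics/ and viewed, and the job is handed in when it is done.

Besides the shell and the picture viewer there is one more tool, called after "Emit:" in YAML: its name, and indented under it one key for each argument. drive_tool: Moves the arm, as the interface text tells. Its arguments: {"type":"object","properties":{"moves":{"type":"array"}},"required":["moves"]}

```bash
ls; mkdir -p pics; python3 - <<'E'
from cell import *
import cv2
s=state(); print(s)
for n in ("scene","top","wrist"):
    g=grab_frame(n); cv2.imwrite(f"pics/{n}0.png",g["frame"][:,:,::-1]); print(n,g["mtx"],g["eye"],g["rotation"])
E
```

```text
pics
{'t': 0.0, 'qpos': array([-1.2419718 ,  0.39920197,  0.04499725,  1.5378682 , -0.01870238,
        1.20686093, -0.05070813]), 'joint_velocities': array([ 0.00011027, -0.00043809, -0.00086951, -0.00204675,  0.00017824,
       -0.00029126, -0.00017957]), 'effort': array([-7.08962489e-04, -4.75131047e+01,  1.36428002e+00, -2.54220521e+01,
        1.14038133e-02,  9.60932288e-03,  1.24661727e-05]), 'tcp_pos': array([0.26938274, 0.59087357, 0.2302615 ]), 'tcp_rot': array([-1.45756586e-04,  2.12217543e-01,  9.77221978e-01, -9.47573336e-04]), 'contact_force': array([1.19871724, 0.06448357, 0.94435515]), 'ft_torque': array([ 0.00415972, -0.01020777,  0.02952162]), 'grip_width': 0.08536269246100457}
scene [[474.01827223   0.         329.54889045]
 [  0.         474.01827223 189.1235953 ]
 [  0.           0.           1.        ]] [-0.14382361 -0.16805273  1.26902928] [-0.19035504  0.73550009 -0.62736514  0.17093145]
top [[414.10873989   0.         324.64652467]
 [  0.         414.10873989 198.18996181]
 [  0.           0.           1.        ]] [ 0.3197448  -0.08786306  1.28124604] [-0.06023602  0.70827771 -0.69970488  0.07160576]
wrist [[309.70691629   0.         317.15550786]
 [  0.         309.70691629 196.04685017]
 [  0.           0.           1.        ]] [0.19792518 0.62333193 0.37332684] [0.13062499 0.83114522 0.53396443 0.08376589]
```

View pics/scene0.png

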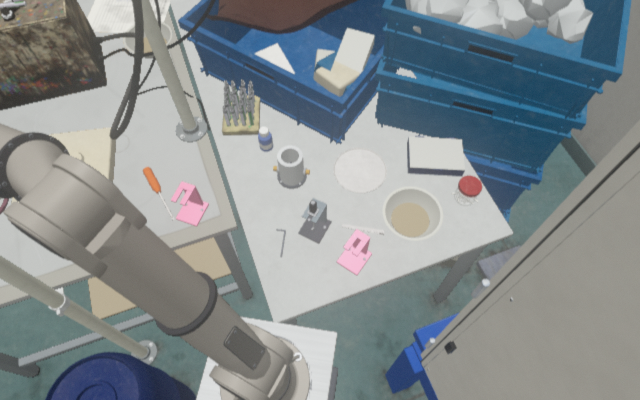

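View pics/top0.png

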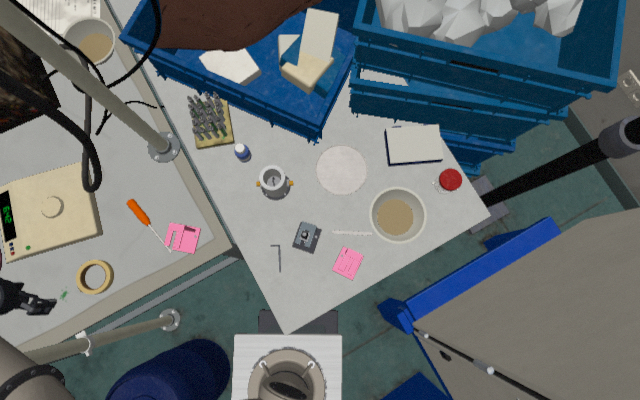

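View pics/wrist0.png

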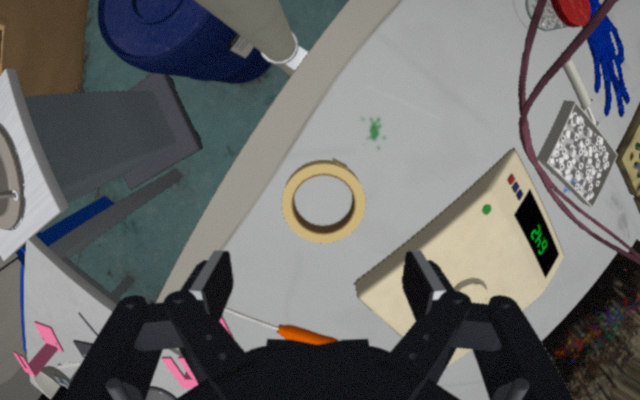

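```bash
cat > h.py <<'E'
import numpy as np, cv2
from scipy.spatial.transform import Rotation as R
from cell import *
def q2R(q): return R.from_quat([q[1],q[2],q[3],q[0]]).as_matrix()
def ray(g,px):
    K=g["mtx"];v=np.array([(px[0]-K[0,2])/K[0,0],(px[1]-K[1,2])/K[1,1]])
    if g.get("fish"):
        r=np.linalg.norm(v); d=np.array([*(v/r*np.sin(r) if r>1e-9 else v),np.cos(r)])
    else: d=np.array([*v,1.])
    d=q2R(g["rotation"])@d
    return np.array(g["eye"]),d/np.linalg.norm(d)
def onz(g,px,z):
    o,d=ray(g,px); return o+d*(z-o[2])/d[2]
def tri(*obs):
    A=np.zeros((3,3));b=np.zeros(3);rs=[ray(g,p) for g,p in obs]
    for o,d in rs:
        P=np.eye(3)-np.outer(d,d);A+=P;b+=P@o
    x=np.linalg.solve(A,b)
    return x,[np.linalg.norm((np.eye(3)-np.outer(d,d))@(x-o)) for o,d in rs]
def proj(g,X):
    p=q2R(g["rotation"]).T@(np.asarray(X,float)-g["eye"]);K=g["mtx"]
    if g.get("fish"):
        r=np.hypot(p[0],p[1]);th=np.arctan2(r,p[2]);v=p[:2]/max(r,1e-9)*th
    else: v=p[:2]/p[2]
    return np.array([K[0,0]*v[0]+K[0,2],K[1,1]*v[1]+K[1,2]])
def grab(n,save=None):
    g=dict(grab_frame(n)); g["fish"]=(n=="wrist")
    if save: cv2.imwrite(f"pics/{save}.png",g["frame"][:,:,::-1])
    return g
def crop(g,x0,y0,x1,y1,k,name):
    im=g["frame"][y0:y1,x0:x1,::-1]; im=cv2.resize(im,None,fx=k,fy=k,interpolation=cv2.INTER_CUBIC)
    cv2.imwrite(f"pics/{name}.png",im)
E
python3 - <<'E'
from h import *
import pickle
a=grab("scene");b=grab("top"); pickle.dump((a,b),open("st.pkl","wb"))
crop(b,230,130,450,290,3,"tc"); crop(a,260,130,480,290,3,"sc")
for n,p in dict(rack=(306,237),housing=(275,182),pan=(342,170),bowl=(398,214),pink=(348,262),key=(278,258)).items(): print(n,onz(b,p,0).round(3),onz(b,p,.11).round(3))
E
```

```text
rack [ 0.439 -0.051  0.   ] [ 0.429 -0.054  0.11 ]
housing [0.612 0.05  0.   ] [0.587 0.039 0.11 ]
pan [ 0.654 -0.162  0.   ] [ 0.626 -0.155  0.11 ]
bowl [ 0.515 -0.338  0.   ] [ 0.498 -0.316  0.11 ]
pink [ 0.364 -0.181  0.   ] [ 0.36  -0.173  0.11 ]
key [0.374 0.033 0.   ] [0.369 0.023 0.11 ]
```

View pics/tc.png

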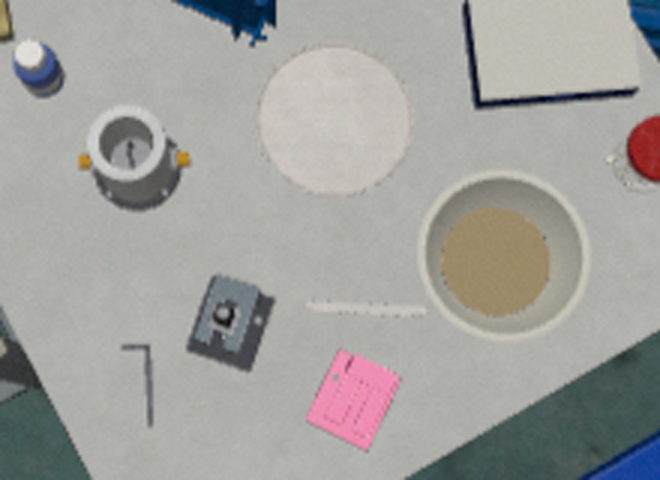

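View pics/sc.png

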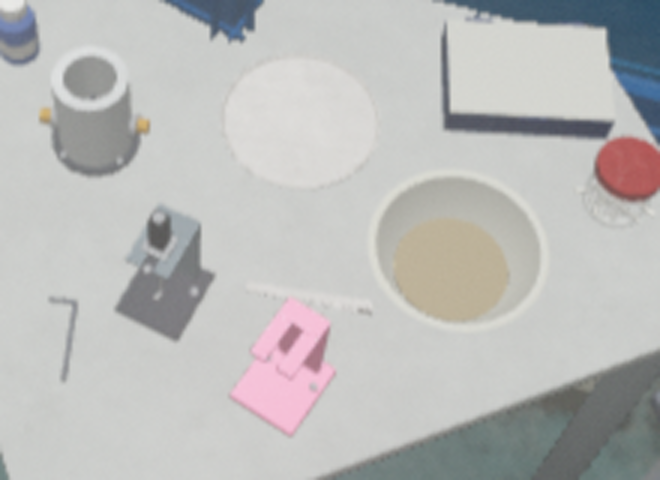

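Emit:
drive_tool:
  moves:
    - [1,[0.02,-0.045,0.02],0]
    - [1,[0.04,-0.09,0.04],0]
    - [1,[0.06,-0.135,0.06],0]
    - [1,[0.08,-0.18,0.08],0]
    - [1,[0.1,-0.225,0.1],0]
    - [1,[0.12,-0.27,0.12],0]
    - [1,[0.13,-0.315,0.13],0]
    - [1,[0.13,-0.36,0.13],0]

```text
t: 1.05
tcp_pos: [0.4007, 0.2396, 0.3623]
tcp_rot: [0.001, 0.213, 0.977, 0.001]
contact_force: [0.9, 0.6, 0.4]
grip_width: 0.0853
```

Emit:
drive_tool:
  moves:
    - [1,[0.01,-0.045,0.0],0]
    - [1,[0.02,-0.09,0.0],0]
    - [1,[0.03,-0.135,0.0],0]
    - [1,[0.04,-0.18,0.0],0]
    - [1,[0.04,-0.2,0.0],0]
    - [1,[0.04,-0.2,0.0],0]

```text
t: 1.65
tcp_pos: [0.439, 0.0373, 0.361]
tcp_rot: [0.0, 0.216, 0.976, 0.0]
contact_force: [-0.0, 0.3, 0.6]
grip_width: 0.0853
```

```bash
python3 - <<'E'
from h import *
import pickle
g=grab("wrist","w1");t=grab("top","t1");pickle.dump(g,open("w1.pkl","wb"));s=state();print(s["tcp_pos"],s["qpos"],s["t"],s["contact_force"])
print(q2R(g["rotation"])[:,2],g["eye"])
E
```

```text
[0.4388079  0.04179955 0.36070899] [-0.69939565 -0.08431722  0.47369746  1.80971431  0.03785249  1.40674243
  0.90967828] 1.75 [-0.25766675 -1.07171569 -0.22053865]
[ 0.27889747 -0.12794197 -0.95175998] [0.36761043 0.06997035 0.50388631]
```

View pics/w1.png

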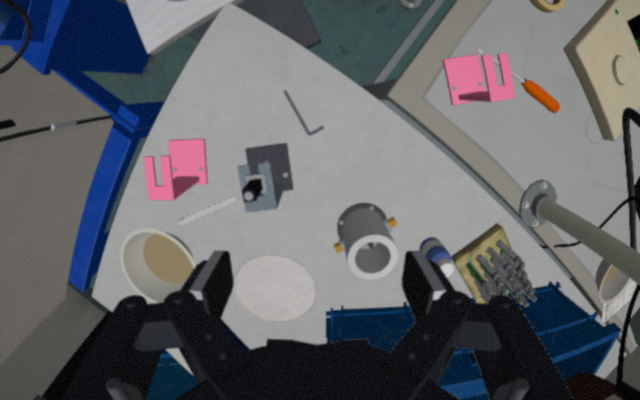

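```bash
python3 - <<'E'
from h import *
import pickle
g=pickle.load(open("w1.pkl","rb"))
a=cv2.resize(g["frame"][130:225,130:310,::-1],None,fx=4,fy=4,interpolation=cv2.INTER_CUBIC)
b=cv2.resize(g["frame"][190:290,320:420,::-1],None,fx=4,fy=4,interpolation=cv2.INTER_CUBIC)
cv2.imwrite("pics/c1.png",a);cv2.imwrite("pics/c2.png",b)
E
```

```text
(no output)
```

View pics/c1.png

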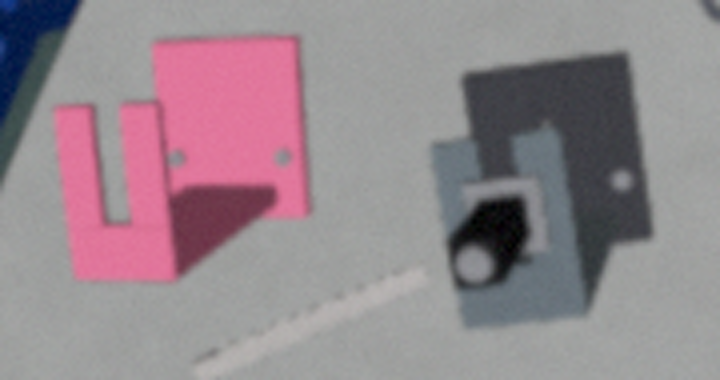

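View pics/c2.png

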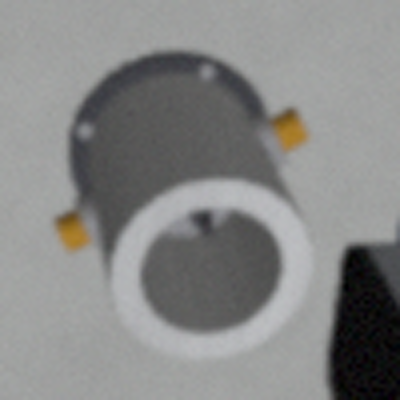

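```bash
python3 - <<'E'
from h import *
import pickle
g=pickle.load(open("w1.pkl","rb"));a,b=pickle.load(open("st.pkl","rb"))
c=lambda x,y,k=4,o=(130,130):(x/k+o[0],y/k+o[1])
print("handle",tri((g,c(475,262)),(a,c(158,216,3,(260,130))),(b,c(226,312,3,(230,130)))))
print("handle w+sc",tri((g,c(475,262)),(a,c(158,216,3,(260,130)))))
for n,p in dict(LT=(432,148),Li=(476,140),Ri=(515,140),RT=(558,128),BL=(465,327),BR=(585,312)).items(): print(n,onz(g,c(*p),.115).round(4))
for n,p in dict(b1=(463,74),b2=(627,53),b3=(652,238)).items(): print(n,onz(g,c(*p),.008).round(4))
# collar
for n,p in dict(c1=(460,182),c2=(546,180),c3=(551,250)).items(): print(n,onz(g,c(*p),.119).round(4))
crop(b,285,210,335,265,12,"rt"); crop(a,285,190,345,250,10,"rs")
E
```

```text
handle (array([ 0.43268636, -0.0495646 ,  0.16397133]), [np.float64(0.0014589064729961022), np.float64(0.0028911813510860366), np.float64(0.0041919925304299815)])
handle w+sc (array([ 0.43220209, -0.04705956,  0.16682869]), [np.float64(3.865440624445038e-05), np.float64(3.8654406244371096e-05)])
LT [ 0.4014 -0.0595  0.115 ]
Li [ 0.4055 -0.0448  0.115 ]
Ri [ 0.4112 -0.0331  0.115 ]
RT [ 0.4138 -0.0185  0.115 ]
BL [ 0.461  -0.0796  0.115 ]
BR [ 0.4736 -0.0393  0.115 ]
b1 [ 0.3889 -0.0683  0.008 ]
b2 [ 0.411  -0.0033  0.008 ]
b3 [ 0.4854 -0.0285  0.008 ]
c1 [ 0.4151 -0.0551  0.119 ]
c2 [ 0.4269 -0.0289  0.119 ]
c3 [ 0.4485 -0.0384  0.119 ]
```

View pics/rt.png

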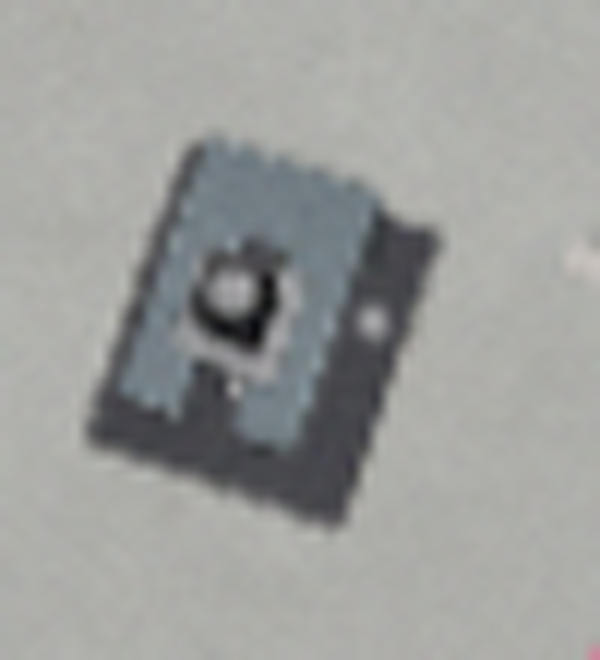

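View pics/rs.png

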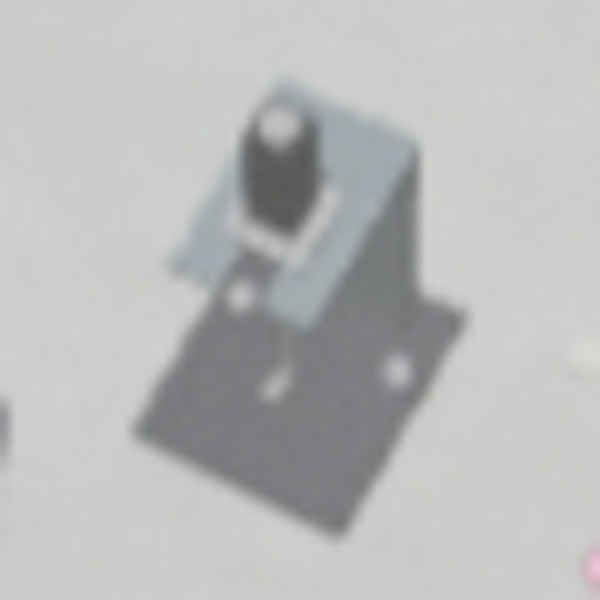

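Emit:
drive_tool:
  moves:
    - [1,[0.045,-0.007,0],0.02]
    - [1,[0.09,-0.014,-0.01],0.04]
    - [1,[0.13,-0.02,-0.02],0.06]
    - [1,[0.17,-0.026,-0.04],0.08]
    - [1,[0.2,-0.03,-0.06],0.1]
    - [1,[0.2,-0.03,-0.06],0.1]
    - [1,[0.2,-0.03,-0.06],0.1]

```text
t: 2.45
tcp_pos: [0.6387, 0.0134, 0.2991]
tcp_rot: [-0.002, 0.162, 0.987, -0.0]
contact_force: [-1.3, -1.2, 0.6]
grip_width: 0.0854
```

```bash
python3 - <<'E'
from h import *
import pickle
g=grab("wrist","w2");pickle.dump(g,open("w2.pkl","wb"));s=state();print(s["tcp_pos"],s["tcp_rot"],s["qpos"],s["t"],s["contact_force"])
print(q2R(g["rotation"])[:,2],g["eye"])
try: print(pinch_z)
except Exception as e: print(e, [k for k in dir() if not k.startswith('_')])
E
```

```text
[0.63863089 0.0128993  0.30049404] [-5.46250047e-04  1.62156598e-01  9.86764855e-01  2.46514473e-04] [-0.49989257  0.38381633  0.57247374  1.47933135 -0.21050364  1.34105386
  1.3326183 ] 2.5 [ 0.19878786 -0.23561447  0.19979658]
[ 0.28778631 -0.09697447 -0.95277227] [0.5646482  0.03806386 0.4422674 ]
0.0187
```

View pics/w2.png

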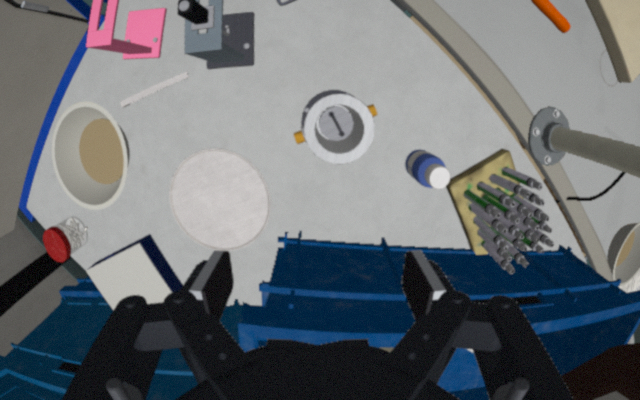

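```bash
python3 - <<'E'
from h import *
import pickle
g=pickle.load(open("w2.pkl","rb"))
crop(g,290,80,390,170,7,"c3")
E
```

```text
(no output)
```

View pics/c3.png

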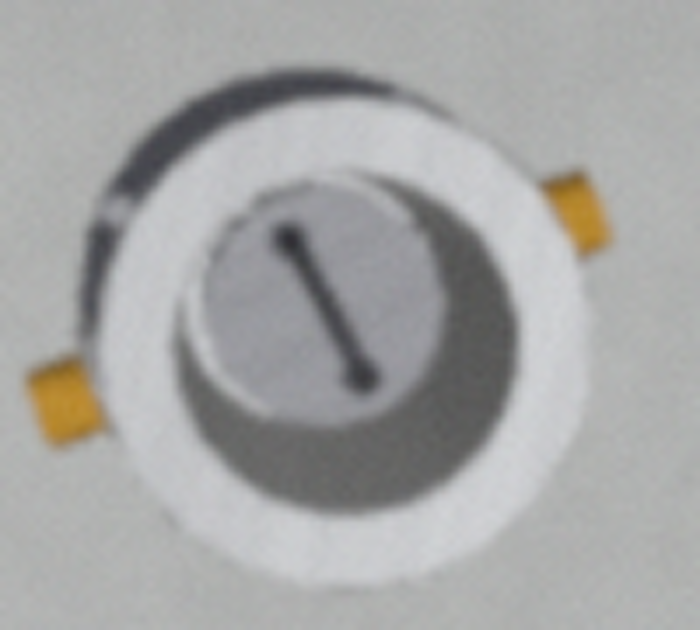

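```bash
python3 - <<'E'
from h import *
import pickle
g=pickle.load(open("w2.pkl","rb"));w1=pickle.load(open("w1.pkl","rb"));a,b=pickle.load(open("st.pkl","rb"))
c=lambda x,y:(x/7+290,y/7+80)
for n,p,z in [("mouth",(346,343),.115),("m_l",(175,343),.115),("m_r",(518,343),.115),("disc",(323,303),.046),("d_l",(200,303),.046),("d_r",(447,303),.046),("f1",(290,238),.046),("f2",(362,378),.046),("f1h",(290,238),.061),("f2h",(362,378),.061)]: print(n,onz(g,c(*p),z).round(4))
f1,f2=onz(g,c(290,238),.055),onz(g,c(362,378),.055); d=f2-f1; print(np.degrees(np.arctan2(d[1],d[0])),np.linalg.norm(d))
# mouth in other views: w1 crop c2 (4x,320,190) inner ellipse centre (211,256); top tc (127,140)/3 ; scene sc(90,80)/3
m=[(g,c(346,343)),(w1,(211/4+320,256/4+190)),(b,(126/3+230,142/3+130)),(a,(91/3+260,80/3+130))]
print(tri(*m)); print(tri(*m[:2])); print(tri(m[0],m[3]),tri(m[0],m[2]))
# brass tips z=.035
for p in [(65,400),(580,212)]: print(onz(g,c(*p),.035).round(4))
E
```

```text
mouth [0.6007 0.0508 0.115 ]
m_l [0.5926 0.0264 0.115 ]
m_r [0.6087 0.0758 0.115 ]
disc [0.6    0.0518 0.046 ]
d_l [0.593  0.0306 0.046 ]
d_r [0.607  0.0734 0.046 ]
f1 [0.5868 0.0498 0.046 ]
f2 [0.6154 0.0543 0.046 ]
f1h [0.586  0.0494 0.061 ]
f2h [0.6135 0.0537 0.061 ]
8.846728013057707 0.028277436392192257
(array([0.60256595, 0.05077919, 0.10276216]), [np.float64(0.0006926236577946392), np.float64(0.0019131672076396105), np.float64(0.0022028898782248366), np.float64(0.0012353941140224947)])
(array([0.6022817 , 0.05195703, 0.10202026]), [np.float64(0.0006604739968389413), np.float64(0.0006604739968389384)])
(array([0.60187956, 0.05065156, 0.10588397]), [np.float64(0.0005231532283873079), np.float64(0.0005231532283873092)]) (array([0.6035764 , 0.05052748, 0.09492733]), [np.float64(0.0012276198990026034), np.float64(0.0012276198990025411)])
[6.029e-01 4.000e-04 3.500e-02]
[0.5992 0.1037 0.035 ]
```

Emit:
drive_tool:
  moves:
    - [1,[-0.045,-0.013,0],0]
    - [1,[-0.09,-0.026,0],0]
    - [1,[-0.135,-0.04,-0.01],0]
    - [1,[-0.18,-0.053,-0.02],0]
    - [1,[-0.206,-0.06,-0.04],0]
    - [1,[-0.206,-0.06,-0.05],0]
    - [1,[-0.206,-0.06,-0.05],0]

```text
t: 3.2
tcp_pos: [0.4319, -0.048, 0.2508]
tcp_rot: [0.0, 0.163, 0.987, 0.001]
contact_force: [0.4, -0.5, 0.4]
grip_width: 0.0856
```

```bash
python3 - <<'E'
from h import *
import pickle
g=grab("wrist","w3");pickle.dump(g,open("w3.pkl","wb"))
for _ in range(2):
  s=state();print(s["tcp_pos"],s["tcp_rot"],s["qpos"],s["t"],s["contact_force"])
for z in (.167,.143,.119): print(proj(g,(.4325,-.0475,z)))
E
```

```text
[ 0.43333455 -0.0478971   0.25158902] [9.66360694e-04 1.62454020e-01 9.86715163e-01 9.72387033e-04] [-0.60078475 -0.0275084   0.60697615  2.00136142  0.01534332  1.16065738
  1.24437032] 3.25 [ 0.96664029 -0.40505509  0.31514077]
[ 0.43333455 -0.0478971   0.25158902] [9.66360694e-04 1.62454020e-01 9.86715163e-01 9.72387033e-04] [-0.60078475 -0.0275084   0.60697615  2.00136142  0.01534332  1.16065738
  1.24437032] 3.25 [ 0.96664029 -0.40505509  0.31514077]
[317.86905314 203.24691828]
[317.68789635 193.95396731]
[317.53548214 186.1490913 ]
```

View pics/w3.png

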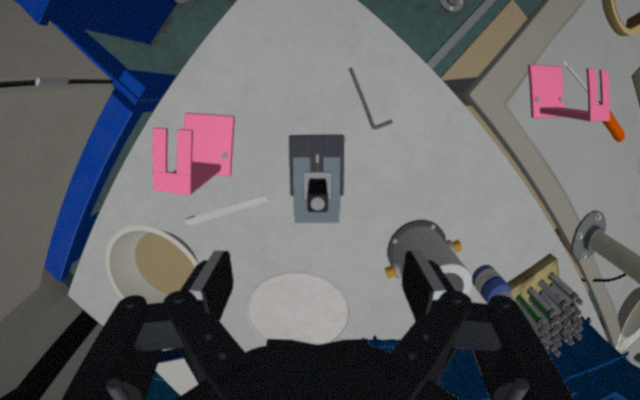

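```bash
python3 - <<'E'
from h import *
import pickle
g=pickle.load(open("w3.pkl","rb"))
crop(g,280,125,355,230,5,"c4")
E
```

```text
(no output)
```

View pics/c4.png

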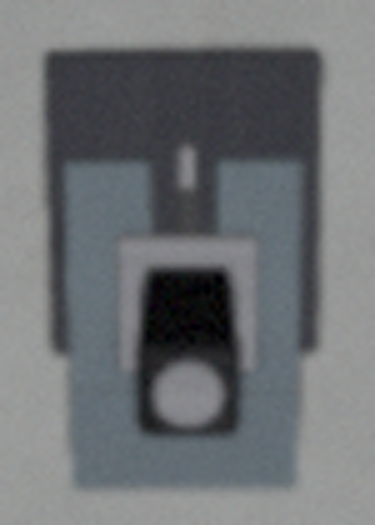

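```bash
python3 - <<'E'
from h import *
import pickle
g=pickle.load(open("w3.pkl","rb"));w1=pickle.load(open("w1.pkl","rb"));a,b=pickle.load(open("st.pkl","rb"))
c=lambda x,y:(x/5+280,y/5+125)
P={n:onz(g,c(*p),.115) for n,p in dict(LT=(65,160),RT=(302,160),BL=(74,487),BR=(297,487)).items()}
for n in P: print(n,P[n].round(4))
f=(P["LT"]+P["RT"])/2;k=(P["BL"]+P["BR"])/2;d=(k-f)/np.linalg.norm(k-f);print(np.degrees(np.arctan2(d[1],d[0])),"seat",f+.027*d,np.linalg.norm(k-f),np.linalg.norm(P["LT"]-P["RT"]))
print("cap",onz(g,c(189,394),.167),"collar",onz(g,c(188.5,305),.119))
print(tri((g,c(189,394)),(w1,(248.7,195.5))),tri((g,c(189,394)),(a,(312.7,202))))
E
```

```text
LT [ 0.4    -0.0602  0.115 ]
RT [ 0.414  -0.0191  0.115 ]
BL [ 0.4612 -0.0807  0.115 ]
BR [ 0.4753 -0.0395  0.115 ]
-18.453925430570536 seat [ 0.43263288 -0.04817143  0.115     ] 0.06457983546283506 0.043378866551791594
cap [ 0.43291293 -0.04769661  0.167     ] collar [ 0.43241347 -0.04731028  0.119     ]
(array([ 0.43264122, -0.04750252,  0.16646672]), [np.float64(0.0004870668411793263), np.float64(0.00048706684117932333)]) (array([ 0.43260173, -0.04742636,  0.16687998]), [np.float64(0.0004291125798929077), np.float64(0.00042911257989288566)])
```

Emit:
drive_tool:
  moves:
    - [1,[0,0,-0.04],0]
    - [1,[0,0,-0.08],0]
    - [1,[0,0,-0.11],0]
    - [1,[0,0,-0.124],0]
    - [1,[0,0,-0.124],0]
    - [1,[0,0,-0.124],0]

```text
t: 3.85
tcp_pos: [0.4348, -0.0485, 0.1277]
tcp_rot: [0.001, 0.163, 0.987, -0.0]
contact_force: [0.5, 1.1, 1.0]
grip_width: 0.0854
```

Emit:
drive_tool:
  moves:
    - [0,[0,0,0],0]
    - [0,[0,0,0],0]
    - [0,[0,0,0],0]
    - [0,[0,0,0],0]
    - [0,[0,0,0],0]
    - [0,[0,0,0],0]
    - [0,[0,0,0],0]
    - [0,[0,0,0],0]

```text
t: 4.65
tcp_pos: [0.4332, -0.0487, 0.127]
tcp_rot: [0.0, 0.163, 0.987, 0.0]
contact_force: [-1.5, -0.2, 5.8]
grip_width: 0.0152
```

```bash
python3 - <<'E'
from h import *
import pickle
g=grab("wrist","w4");pickle.dump((g,state()),open("w4.pkl","wb"))
s=state();print(s)
E
```

```text
{'t': 4.7, 'qpos': array([-0.55432263,  0.15930574,  0.6238507 ,  2.15411583, -0.12295062,
        0.86120744,  1.38690261]), 'joint_velocities': array([ 0.00043655,  0.00172477, -0.00203403,  0.00073665,  0.00043997,
        0.00162146, -0.00044147]), 'effort': array([ 1.29034035e-01, -2.18424225e+01,  2.32658856e+00, -1.93042141e+01,
        3.02742224e-02, -4.35048463e-01,  3.96531223e-04]), 'tcp_pos': array([ 0.43322648, -0.04872829,  0.12702494]), 'tcp_rot': array([1.52395586e-04, 1.63116846e-01, 9.86606725e-01, 2.02840202e-04]), 'contact_force': array([-0.60280547,  0.54822271,  5.9131627 ]), 'ft_torque': array([0.06631536, 0.30061056, 0.01283744]), 'grip_width': 0.015395460443345247}
```

View pics/w4.png

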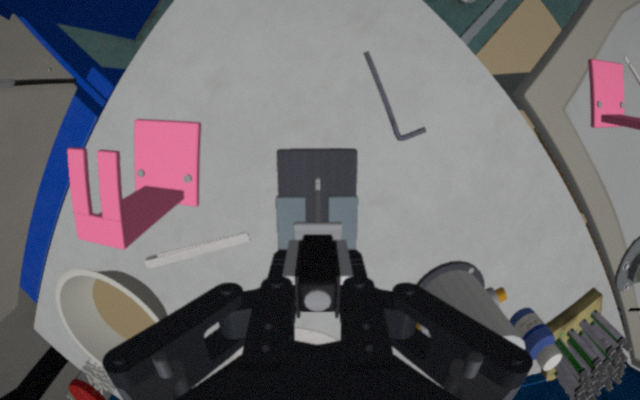

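Emit:
drive_tool:
  moves:
    - [0,[0,0,0.02],0]
    - [0,[0,0,0.05],0]
    - [0,[0,0,0.09],0]
    - [0,[0,0,0.13],0]
    - [0,[0,0,0.15],0]
    - [0,[0,0,0.15],0]
    - [0,[0,0,0.15],0]

```text
t: 5.4
tcp_pos: [0.4323, -0.0487, 0.2757]
tcp_rot: [-0.001, 0.163, 0.987, -0.0]
contact_force: [-0.9, -0.1, -1.1]
grip_width: 0.0156
```

```bash
python3 - <<'E'
from h import *
import pickle
g=grab("wrist","w5");t=grab("top","t5");a=grab("scene","s5");s=state();pickle.dump((g,t,a,s),open("w5.pkl","wb"))
print(s["tcp_pos"],s["tcp_rot"],s["contact_force"],s["grip_width"])
T=s["tcp_pos"];foot=T+[0,0,-.112];d=np.array([np.cos(np.radians(161.3)),np.sin(np.radians(161.3)),0])
for n,v in (("w",g),("s",a),("t",t)): print(n,proj(v,foot),proj(v,foot+.011*d+[0,0,.0098]))
crop(g,270,150,370,270,6,"c5"); crop(a,270,150,350,230,7,"c5s")
E
```

```text
[ 0.43174147 -0.04879219  0.27483392] [-1.71311466e-03  1.63175742e-01  9.86595325e-01 -6.38662970e-04] [ 0.07685521 -0.43747462 -1.41752989] 0.015182161189704052
w [316.98912759 191.30360338] [316.96523231 181.98260258]
s [313.30151521 202.96869652] [311.22300265 204.4955611 ]
t [303.53597553 234.0597631 ] [302.01765121 237.56636149]
```

View pics/c5.png

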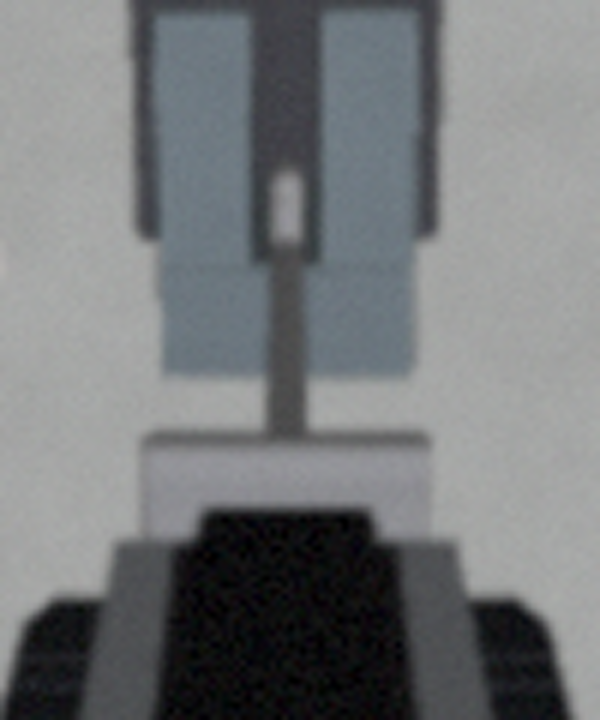

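View pics/c5s.png

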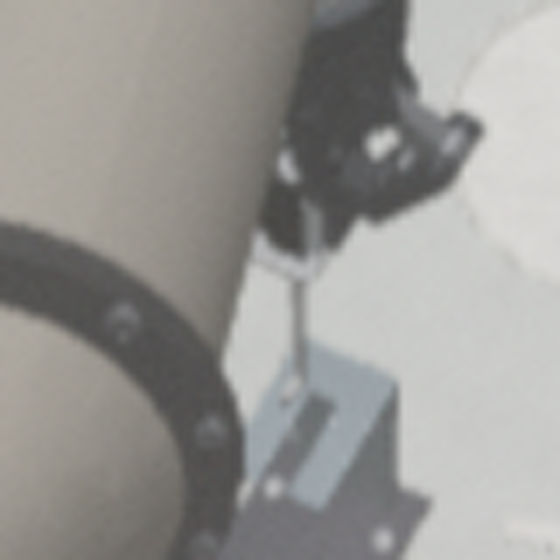

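Emit:
drive_tool:
  moves:
    - [0,[0.02,0.01,0],-0.14]
    - [0,[0.045,0.022,0],-0.28]
    - [0,[0.07,0.034,0],-0.42]
    - [0,[0.095,0.046,0],-0.56]
    - [0,[0.12,0.058,0],-0.7]
    - [0,[0.14,0.068,0],-0.84]
    - [0,[0.16,0.077,0],-0.98]
    - [0,[0.171,0.082,0],-1.09]

```text
t: 6.35
tcp_pos: [0.6047, 0.0345, 0.2744]
tcp_rot: [-0.001, 0.652, 0.758, -0.001]
contact_force: [-0.4, 0.7, -1.0]
grip_width: 0.0151
```

Emit:
drive_tool:
  moves:
    - [0,[0,0,0],0]
    - [0,[0,0,0],0]
    - [0,[0,0,0],0]

```text
t: 6.65
tcp_pos: [0.603, 0.0324, 0.2761]
tcp_rot: [-0.0, 0.651, 0.759, -0.001]
contact_force: [0.5, -0.0, -1.4]
grip_width: 0.0152
```

```bash
python3 - <<'E'
from h import *
import pickle
g=grab("wrist","w6");t=grab("top","t6");s=state();pickle.dump((g,t,s),open("w6.pkl","wb"))
print(s["t"],s["tcp_pos"],s["tcp_rot"],s["contact_force"],s["grip_width"],s["qpos"])
q=s["tcp_rot"];print(2*np.degrees(np.arctan2(q[2],q[1]))-90, g["eye"])
crop(g,260,110,380,250,5,"c6")
E
```

```text
6.75 [0.60328454 0.03257884 0.27669167] [-2.55328492e-04  6.50979491e-01  7.59095270e-01  9.34906817e-05] [-0.36752669 -0.13543575 -1.55542   ] 0.0155507268853384 [-0.64976282  0.34782353  0.69019243  1.60374707 -0.22949572  1.27303629
  0.23184505]
8.769012248532476 [0.59102883 0.10960705 0.41908474]
```

View pics/c6.png

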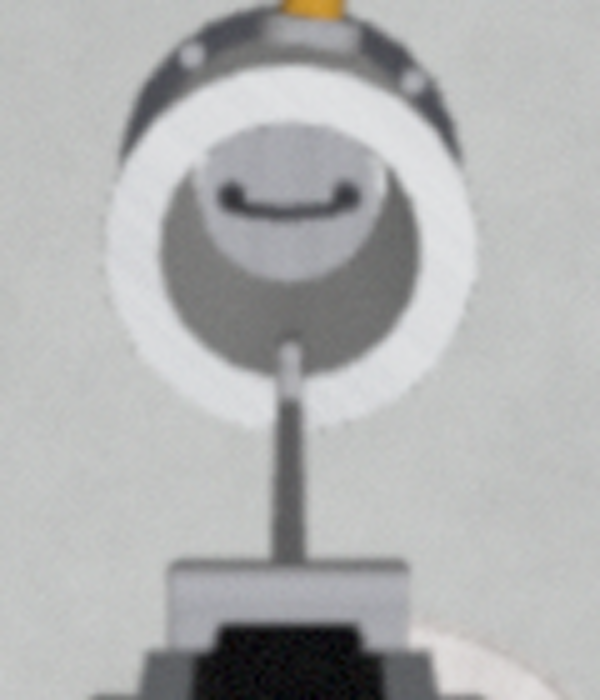

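```bash
python3 - <<'E'
from h import *
import pickle
g,t,s=pickle.load(open("w6.pkl","rb"));w2=pickle.load(open("w2.pkl","rb"))
c=lambda x,y:(x/5+260,y/5+110)
for n,p,z in [("mouth",(290,249),.115),("peak",(290,211),.073),("L1",(232,193),.046),("L2",(347,193),.046),("tip",(290,348),.174),("disc",(289,200),.046)]: print(n,onz(g,c(*p),z).round(4))
# peak triangulated using w2: line mid (327,310)/7
print(tri((g,c(290,211)),(w2,(327/7+290,309/7+80))))
E
```

```text
mouth [0.6008 0.0509 0.115 ]
peak [0.6008 0.0515 0.073 ]
L1 [0.5869 0.0493 0.046 ]
L2 [0.6145 0.0535 0.046 ]
tip [0.6014 0.046  0.174 ]
disc [0.6009 0.0496 0.046 ]
(array([0.60004639, 0.05106406, 0.06871217]), [np.float64(0.0008812553209964823), np.float64(0.0008812553209966077)])
```

Emit:
drive_tool:
  moves:
    - [0,[0,0,-0.03],0]
    - [0,[0,0,-0.06],0]
    - [0,[0,0,-0.08],0]
    - [0,[0,0,-0.09],0]
    - [0,[0,0,-0.09],0]
    - [0,[0,0,-0.09],0]

```text
t: 7.35
tcp_pos: [0.6046, 0.033, 0.1878]
tcp_rot: [0.001, 0.651, 0.759, 0.001]
contact_force: [0.8, 0.2, -0.3]
grip_width: 0.0154
```

```bash
python3 - <<'E'
from h import *
import pickle
g=grab("wrist","w7");s=state();pickle.dump((g,s),open("w7.pkl","wb"))
print(s["t"],s["tcp_pos"],s["contact_force"],s["grip_width"])
crop(g,260,110,380,250,5,"c7")
E
```

```text
7.4 [0.60493687 0.03304204 0.18814371] [-0.3564387  -0.35624718 -2.29924287] 0.015598489396454796
```

View pics/c7.png

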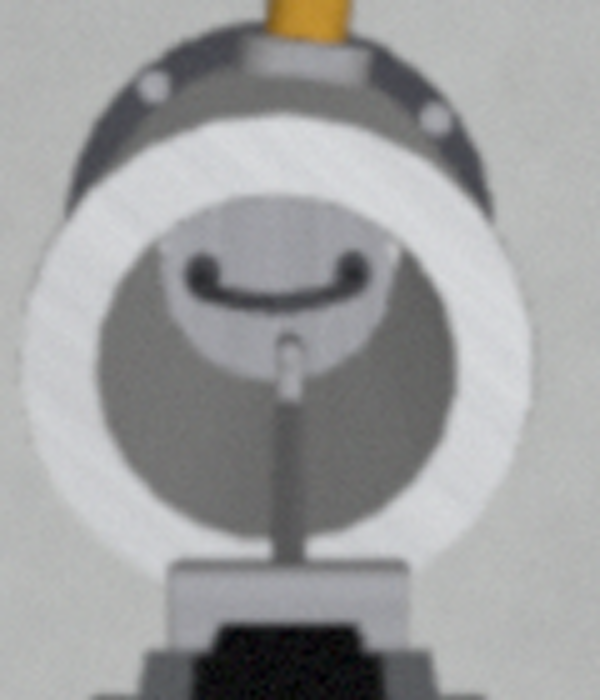

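Emit:
drive_tool:
  moves:
    - [0,[-0.0025,0,0],0]
    - [0,[-0.0025,0,-0.01],0]
    - [0,[-0.0025,0,-0.022],0]
    - [0,[-0.0025,0,-0.022],0]
    - [0,[-0.0025,0,-0.022],0]

```text
t: 7.9
tcp_pos: [0.601, 0.0332, 0.1639]
tcp_rot: [-0.0, 0.651, 0.759, -0.001]
contact_force: [-0.4, 0.2, -0.4]
grip_width: 0.0148
```

```bash
python3 - <<'E'
from h import *
import pickle
g=grab("wrist","w8");s=state();pickle.dump((g,s),open("w8.pkl","wb"))
print(s["t"],s["tcp_pos"],s["contact_force"],s["grip_width"])
crop(g,260,110,380,250,5,"c8")
E
```

```text
7.95 [0.60143075 0.03316118 0.16440385] [ 0.5606328  -0.02880909 -0.89095825] 0.015260100172995223
```

View pics/c8.png

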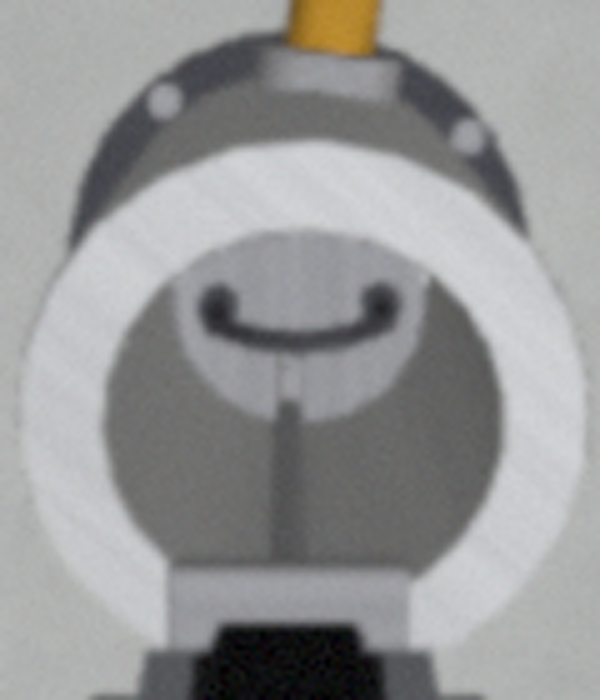

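Emit:
drive_tool:
  moves:
    - [0,[0,0.004,0],0]
    - [0,[0,0.008,0],0]
    - [0,[-0.0005,0.011,0],0]
    - [0,[-0.0005,0.0135,0],0]
    - [0,[-0.0005,0.0135,0],0]
    - [0,[-0.0005,0.0135,0],0]

```text
t: 8.55
tcp_pos: [0.601, 0.0467, 0.1647]
tcp_rot: [0.0, 0.651, 0.759, -0.0]
contact_force: [-0.7, 0.1, -1.0]
grip_width: 0.0153
```

```bash
python3 - <<'E'
from h import *
import pickle
g=grab("wrist","w9");s=state();pickle.dump((g,s),open("w9.pkl","wb"))
print(s["t"],s["tcp_pos"],s["contact_force"],s["grip_width"])
crop(g,260,110,380,250,5,"c9")
E
```

```text
8.6 [0.60098474 0.04650971 0.16468875] [ 0.30195907 -0.42578564 -0.32911771] 0.015308908418744865
```

View pics/c9.png

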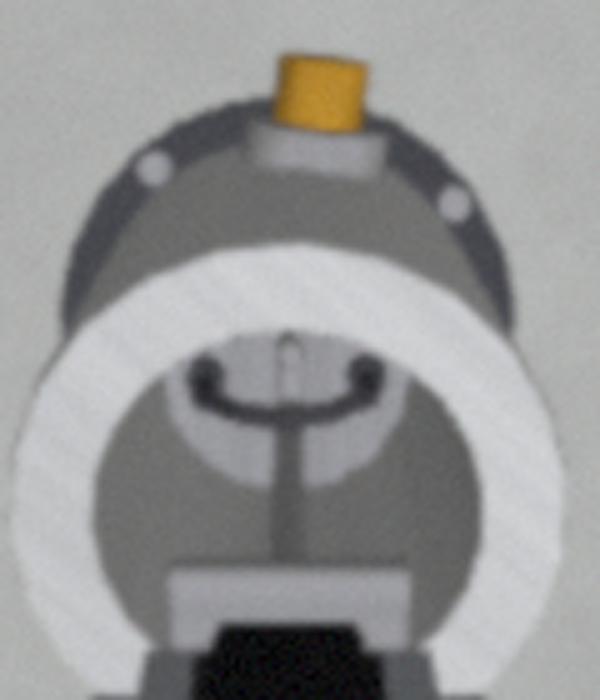

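Emit:
drive_tool:
  moves:
    - [0,[0,0,0.004],0]
    - [0,[0,0,0.008],0]
    - [0,[0,0,0.012],0]
    - [0,[0,0,0.018],0]
    - [0,[0,0,0.024],0]
    - [0,[0,0,0.03],0]
    - [0,[0,0,0.03],0]

```text
t: 9.3
tcp_pos: [0.6017, 0.0468, 0.1959]
tcp_rot: [0.001, 0.651, 0.759, 0.001]
contact_force: [0.1, -0.6, -1.4]
grip_width: 0.0149
```

```bash
python3 - <<'E'
from h import *
import pickle
g=grab("wrist","w10");s=state();pickle.dump((g,s),open("w10.pkl","wb"))
print(s["t"],s["tcp_pos"],s["contact_force"],s["grip_width"])
crop(g,260,110,380,250,5,"c10")
E
```

```text
9.35 [0.60129797 0.04675858 0.19525181] [ 0.19481338 -0.46705711 -2.94736754] 0.015103818129044965
```

View pics/c10.png

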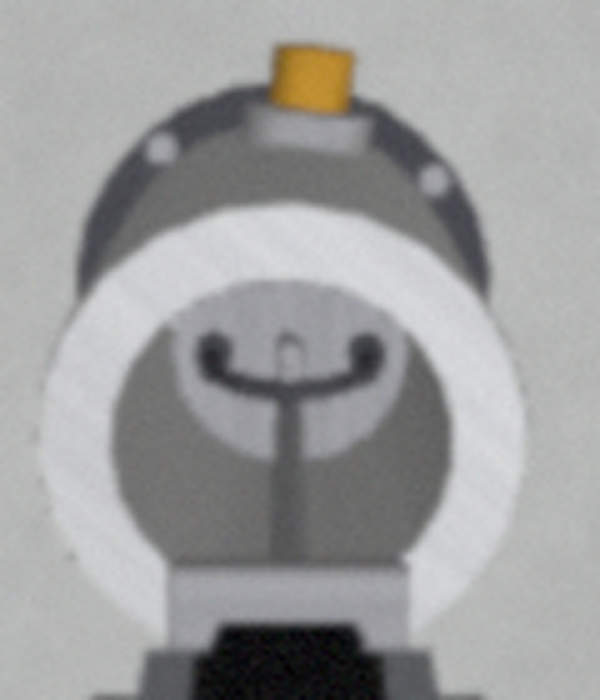

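Emit:
drive_tool:
  moves:
    - [0,[0,0,0.012],0]
    - [0,[0,0,0.026],0]
    - [0,[0,0,0.04],0]
    - [0,[0,0,0.055],0]
    - [0,[0,0,0.07],0]
    - [0,[0,0,0.085],0]
    - [0,[0,0,0.1],0]
    - [0,[0,0,0.112],0]

```text
t: 10.15
tcp_pos: [0.6013, 0.0467, 0.3084]
tcp_rot: [0.0, 0.651, 0.759, 0.0]
contact_force: [0.0, -0.2, -1.7]
grip_width: 0.0154
```

Emit:
drive_tool:
  moves:
    - [0,[0,0,0.005],0]
    - [0,[0,0,0.008],0]
    - [0,[0,0,0.008],0]
    - [0,[0,0,0.008],0]

```text
t: 10.55
tcp_pos: [0.6006, 0.0468, 0.314]
tcp_rot: [-0.0, 0.651, 0.759, -0.0]
contact_force: [0.8, 0.2, -2.3]
grip_width: 0.0148
```

```bash
python3 - <<'E'
from h import *
import pickle
g=grab("wrist","w11");a=grab("scene");t=grab("top");s=state();pickle.dump((g,a,t,s),open("w11.pkl","wb"))
print(s["t"],s["tcp_pos"],s["contact_force"],s["grip_width"])
crop(g,240,110,400,270,4,"c11");crop(a,240,90,360,200,5,"c11s")
E
```

```text
10.7 [0.60066069 0.04674375 0.31403295] [ 0.40109758 -0.02914358 -1.77401849] 0.015242957306741734
```

View pics/c11.png

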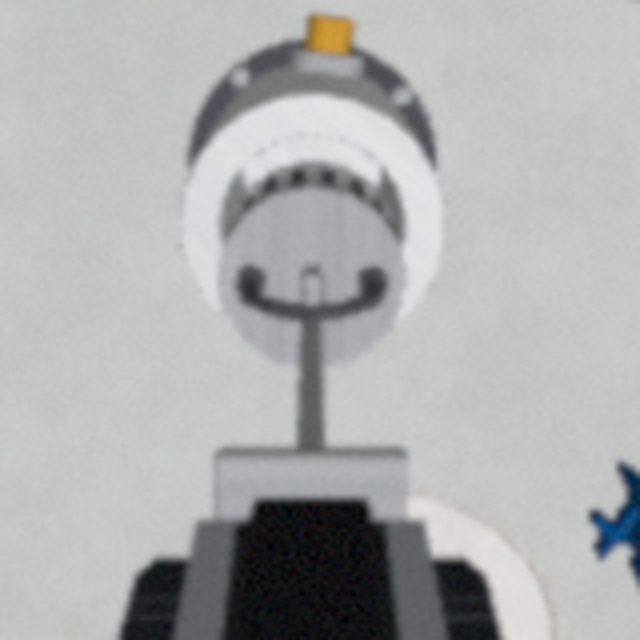

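View pics/c11s.png

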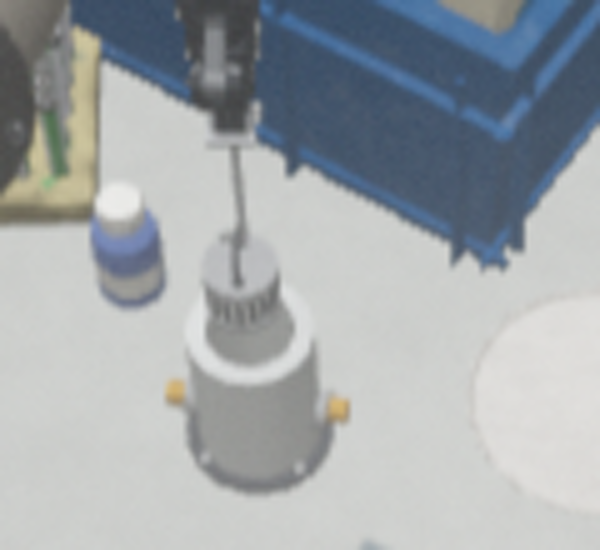

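```bash
python3 - <<'E'
from h import *
import pickle
w2=pickle.load(open("w2.pkl","rb"));w1=pickle.load(open("w1.pkl","rb"));a,b=pickle.load(open("st.pkl","rb"))
def fit(g,box):
    x0,y0,x1,y1=box;hsv=cv2.cvtColor(g["frame"],cv2.COLOR_RGB2LAB).astype(float);sub=cv2.GaussianBlur(hsv[y0:y1,x0:x1],(0,0),1)
    bg=np.median(np.r_[sub[:6].reshape(-1,3),sub[:, :6].reshape(-1,3)],0)
    d=np.linalg.norm(sub-bg,axis=2); m=(d>5).astype(np.uint8); m=cv2.morphologyEx(m,cv2.MORPH_CLOSE,np.ones((5,5)))
    cs,_=cv2.findContours(m,cv2.RETR_EXTERNAL,cv2.CHAIN_APPROX_NONE);c=max(cs,key=cv2.contourArea);c=cv2.convexHull(c).reshape(-1,2)+[x0,y0]
    return c
for n,g,box in (("w2",w2,(160,142,278,230)),("top",b,(308,140,376,202)),("scene",a,(325,142,392,198))):
    c=fit(g,box); P=np.array([onz(g,p,.004)[:2] for p in c]).astype(np.float32)
    (cx,cy),r=cv2.minEnclosingCircle(P); e=cv2.fitEllipse(P.reshape(-1,1,2)); print(n,len(c),(cx,cy),r,e)
# bowl from w2/top: rim
print("bowl top rim",onz(b,(505/3+230,256/3+130),.056),"floor",onz(b,(496/3+230,262/3+130),.003))
print("scene rim",onz(a,(460/3+260,250/3+130),.056),"floor",onz(a,(451/3+260,270/3+130),.003))
E
```

```text
w2 29 (0.654466450214386, -0.1572459638118744) 0.08307076245546341 ((0.6548730134963989, -0.15743522346019745), (0.16215607523918152, 0.1652269959449768), 172.98487854003906)
top 21 (0.6576068997383118, -0.1576431393623352) 0.08479636907577515 ((0.6550009250640869, -0.15882177650928497), (0.16171392798423767, 0.16531135141849518), 55.87274932861328)
scene 29 (0.652359127998352, -0.15471766889095306) 0.08207406848669052 ((0.6539412140846252, -0.15508517622947693), (0.15871477127075195, 0.16157592833042145), 44.33298110961914)
bowl top rim [ 0.50212408 -0.32784881  0.056     ] floor [ 0.50357916 -0.32868659  0.003     ]
scene rim [ 0.50035789 -0.32611787  0.056     ] floor [ 0.50488191 -0.32570932  0.003     ]
```

```bash
python3 - <<'E'
from h import *
import pickle
a,b=pickle.load(open("st.pkl","rb"))
print(tri((a,(340,142.7)),(b,(317.3,145)))); print(onz(b,(317,145),0),onz(b,(317,145),.2))
crop(b,290,60,400,160,6,"cr")
crop(a,290,40,420,150,5,"crs")
E
```

```text
(array([ 0.72457819, -0.08175081,  0.03584795]), [np.float64(0.00013820944368907615), np.float64(0.00013820944368909263)])
[ 0.73624185 -0.08074716  0.        ] [ 0.67122748 -0.08185793  0.2       ]
```

View pics/cr.png

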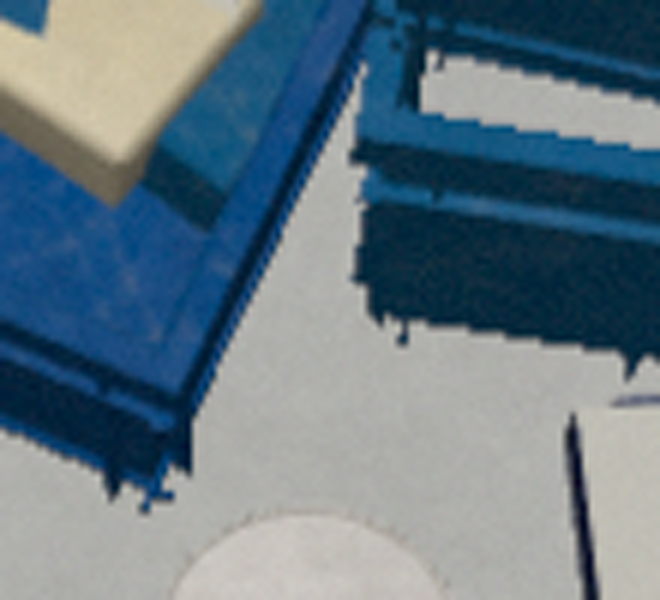

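View pics/crs.png

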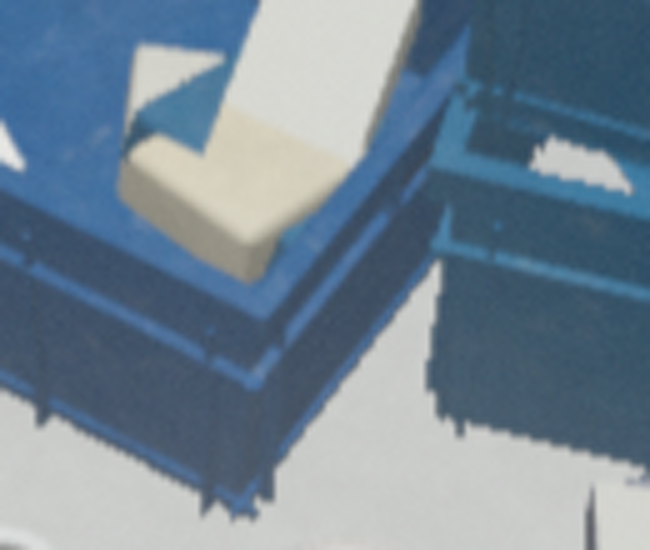

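Emit:
drive_tool:
  moves:
    - [0,[0.001,-0.01,0],0]
    - [0,[0.004,-0.03,0],0]
    - [0,[0.008,-0.055,0],0]
    - [0,[0.012,-0.08,0],0]
    - [0,[0.016,-0.105,0],0]
    - [0,[0.02,-0.13,0],0]
    - [0,[0.024,-0.155,0],0]
    - [0,[0.026,-0.175,0],0]

```text
t: 11.5
tcp_pos: [0.6267, -0.1312, 0.3146]
tcp_rot: [0.0, 0.652, 0.758, -0.001]
contact_force: [1.3, -0.5, -2.0]
grip_width: 0.0154
```

Emit:
drive_tool:
  moves:
    - [0,[0.002,-0.015,0],0]
    - [0,[0.003,-0.026,0],0]
    - [0,[0.004,-0.034,0],0]
    - [0,[0.004,-0.034,-0.01],0]
    - [0,[0.004,-0.034,-0.025],0]
    - [0,[0.004,-0.034,-0.045],0]
    - [0,[0.004,-0.034,-0.06],0]
    - [0,[0.004,-0.034,-0.07],0]

```text
t: 12.3
tcp_pos: [0.6302, -0.1606, 0.2421]
tcp_rot: [-0.002, 0.65, 0.76, -0.0]
contact_force: [0.3, -0.1, -1.5]
grip_width: 0.0153
```

Emit:
drive_tool:
  moves:
    - [0,[0,0,-0.015],0]
    - [0,[0,0,-0.03],0]
    - [0,[0,0,-0.042],0]
    - [0,[0,0,-0.052],0]
    - [0,[0,0,-0.057],0]
    - [0,[0,0,-0.057],0]
    - [0,[0,0,-0.057],0]

```text
t: 13.0
tcp_pos: [0.6314, -0.1626, 0.1882]
tcp_rot: [0.001, 0.651, 0.759, 0.0]
contact_force: [0.3, -0.4, -2.9]
grip_width: 0.0151
```

```bash
python3 - <<'E'
from h import *
import pickle
g=grab("wrist","w12");a=grab("scene");s=state();pickle.dump((g,a,s),open("w12.pkl","wb"))
print(s["t"],s["tcp_pos"],s["contact_force"],s["grip_width"])
crop(g,240,110,400,270,4,"c12");crop(a,300,110,420,220,5,"c12s")
E
```

```text
13.1 [ 0.63146442 -0.16249173  0.18847774] [ 0.4144781   0.13908031 -0.57886307] 0.01500268825592355
```

View pics/c12.png

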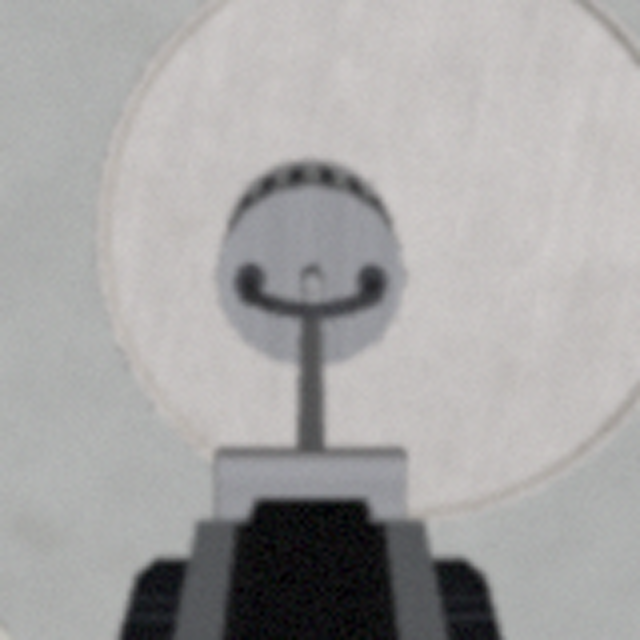

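View pics/c12s.png

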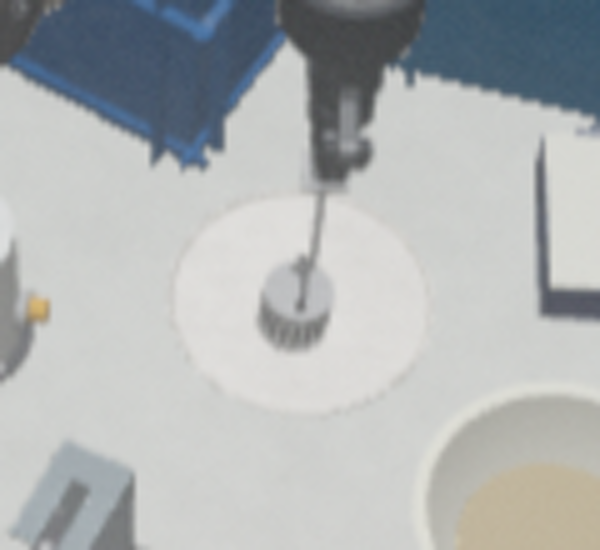

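Emit:
drive_tool:
  moves:
    - [0,[0,0,-0.004],0]
    - [0,[0,0,-0.008],0]
    - [0,[0,0,-0.011],0]
    - [0,[0,0,-0.013],0]
    - [0,[0,0,-0.015],0]
    - [0,[0,0,-0.017],0]
    - [0,[0,0,-0.017],0]

```text
t: 13.8
tcp_pos: [0.6309, -0.1621, 0.1705]
tcp_rot: [-0.0, 0.651, 0.759, -0.0]
contact_force: [0.1, 0.3, -2.2]
grip_width: 0.0154
```

```bash
python3 - <<'E'
from h import *
import pickle
g=grab("wrist","w13");s=state();pickle.dump((g,s),open("w13.pkl","wb"))
print(s["t"],s["tcp_pos"],s["contact_force"],s["grip_width"])
crop(g,240,110,400,270,4,"c13")
E
```

```text
13.85 [ 0.63099858 -0.16222588  0.17062262] [ 0.12883229  0.645062   -0.93141482] 0.015364603838136584
```

View pics/c13.png

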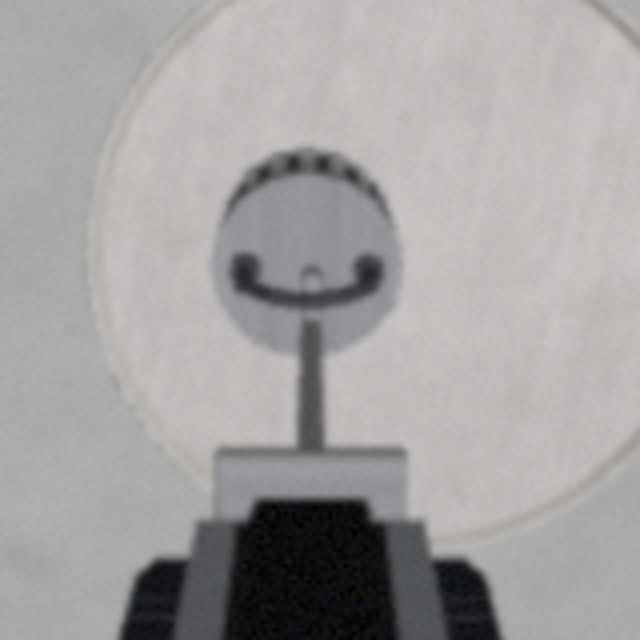

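Emit:
drive_tool:
  moves:
    - [0,[0,0.001,-0.002],0]
    - [0,[0,0.001,-0.004],0]
    - [0,[0,0.001,-0.006],0]
    - [0,[0,0.001,-0.008],0]
    - [0,[0,0.001,-0.008],0]
    - [0,[0,0.001,-0.008],0]

```text
t: 14.45
tcp_pos: [0.631, -0.1614, 0.1626]
tcp_rot: [0.0, 0.651, 0.759, -0.0]
contact_force: [0.2, 1.3, -0.5]
grip_width: 0.0154
```

```bash
python3 - <<'E'
from h import *
import pickle
g=grab("wrist","w14");s=state();pickle.dump((g,s),open("w14.pkl","wb"))
print(s["t"],s["tcp_pos"],s["contact_force"],s["grip_width"])
crop(g,240,110,400,270,4,"c14")
E
```

```text
14.5 [ 0.63103412 -0.1613273   0.16273157] [-0.64940164  0.78612516 -0.03237601] 0.015115016391953548
```

View pics/c14.png

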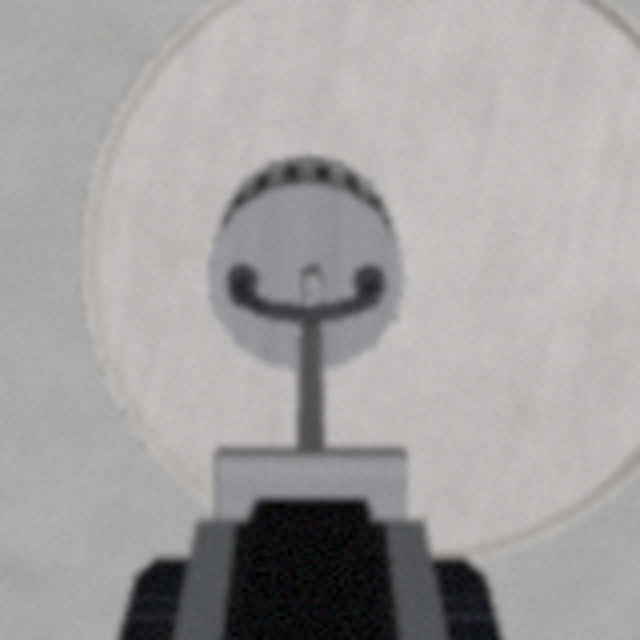

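Emit:
drive_tool:
  moves:
    - [0,[0.0005,-0.003,0],0]
    - [0,[0.001,-0.006,0],0]
    - [0,[0.0015,-0.01,0],0]
    - [0,[0.002,-0.014,0],0]
    - [0,[0.003,-0.019,0],0]
    - [0,[0.003,-0.019,0],0]
    - [0,[0.003,-0.019,0],0]

```text
t: 15.2
tcp_pos: [0.6339, -0.1805, 0.1626]
tcp_rot: [-0.0, 0.651, 0.759, 0.0]
contact_force: [-0.5, 0.4, -1.4]
grip_width: 0.0152
```

```bash
python3 - <<'E'
from h import *
import pickle
g=grab("wrist","w15");s=state();pickle.dump((g,s),open("w15.pkl","wb"))
print(s["t"],s["tcp_pos"],s["contact_force"],s["grip_width"])
crop(g,240,110,400,270,4,"c15")
E
```

```text
15.25 [ 0.63398241 -0.18019646  0.16263595] [ 0.02240041  0.79051702 -1.11398644] 0.015202363625318857
```

View pics/c15.png

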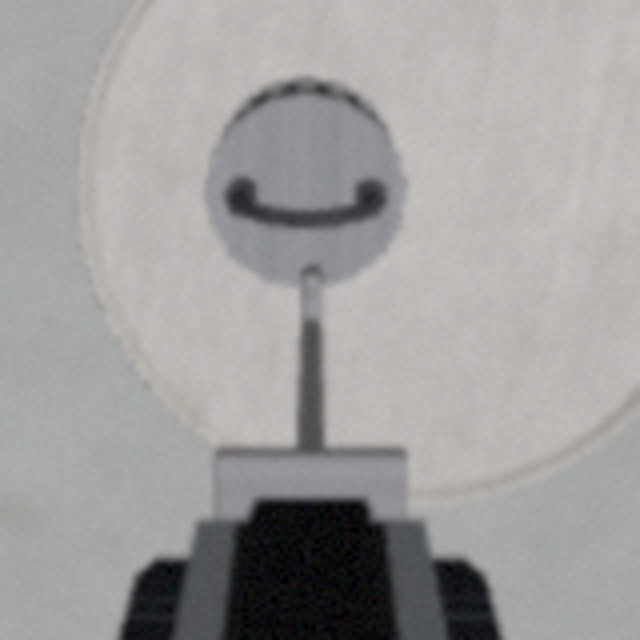

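Emit:
drive_tool:
  moves:
    - [0,[0,0,0.04],0]
    - [0,[0,0,0.08],0]
    - [0,[-0.02,0,0.115],0.14]
    - [0,[-0.05,0.02,0.115],0.28]
    - [0,[-0.08,0.04,0.115],0.42]
    - [0,[-0.11,0.06,0.115],0.56]
    - [0,[-0.14,0.085,0.115],0.7]
    - [0,[-0.17,0.11,0.115],0.84]

```text
t: 16.05
tcp_pos: [0.4626, -0.0694, 0.2777]
tcp_rot: [0.0, 0.282, 0.959, 0.0]
contact_force: [0.2, -0.0, -0.2]
grip_width: 0.0151
```

Emit:
drive_tool:
  moves:
    - [0,[-0.015,0.01,0],0.13]
    - [0,[-0.0314,0.022,0],0.25]
    - [0,[-0.0314,0.022,0],0.25]
    - [0,[-0.0314,0.022,0],0.25]
    - [0,[-0.0314,0.022,0],0.25]

```text
t: 16.55
tcp_pos: [0.4333, -0.049, 0.2779]
tcp_rot: [0.0, 0.164, 0.986, -0.0]
contact_force: [0.3, -0.2, -1.7]
grip_width: 0.0152
```

```bash
python3 - <<'E'
from h import *
import pickle
g=grab("wrist","w16");s=state();pickle.dump((g,s),open("w16.pkl","wb"))
print(s["t"],s["tcp_pos"],s["contact_force"],s["grip_width"])
q=s["tcp_rot"];print(2*np.degrees(np.arctan2(q[2],q[1]))-90)
crop(g,270,150,370,270,6,"c16")
E
```

```text
16.6 [ 0.43327738 -0.04901166  0.27776537] [-0.31653922  0.06139192 -1.46221355] 0.014981224348470303
71.08834533265161
```

View pics/c16.png

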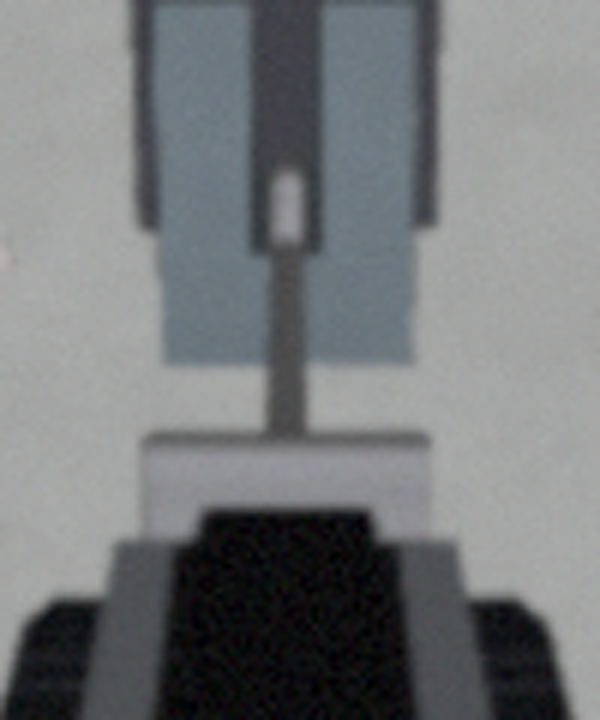

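Emit:
drive_tool:
  moves:
    - [0,[-0.001,0.0005,-0.03],0]
    - [0,[-0.001,0.0005,-0.06],0]
    - [0,[-0.001,0.0005,-0.09],0]
    - [0,[-0.001,0.0005,-0.12],0]
    - [0,[-0.001,0.0005,-0.138],0]
    - [0,[-0.001,0.0005,-0.145],0]
    - [0,[-0.001,0.0005,-0.15],0]
    - [0,[-0.001,0.0005,-0.15],0]

```text
t: 17.4
tcp_pos: [0.4324, -0.0481, 0.128]
tcp_rot: [0.0, 0.163, 0.987, -0.0]
contact_force: [-0.7, 0.2, -0.4]
grip_width: 0.015
```

```bash
python3 - <<'E'
from h import *
import pickle
g=grab("wrist","w17");s=state();pickle.dump((g,s),open("w17.pkl","wb"))
print(s["t"],s["tcp_pos"],s["contact_force"],s["grip_width"])
crop(g,250,130,390,270,5,"c17")
E
```

```text
17.45 [ 0.43248753 -0.04798883  0.12832725] [ 0.05173106  0.27188268 -0.71898494] 0.015285297761797953
```

View pics/c17.png

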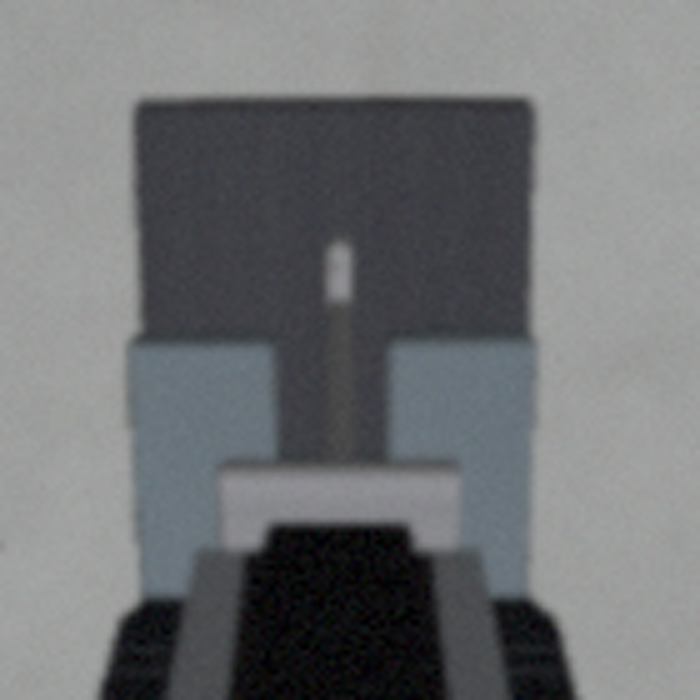

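Emit:
drive_tool:
  moves:
    - [0,[0,0,-0.001],0]
    - [0,[0,0,-0.002],0]
    - [0.15,[0,0,-0.002],0]
    - [0.3,[0,0,-0.002],0]
    - [1,[0,0,-0.001],0]
    - [1,[0,0,0],0]
    - [1,[0,0,0],0]
    - [1,[0,0,0],0]

```text
t: 18.25
tcp_pos: [0.4316, -0.0477, 0.1277]
tcp_rot: [0.0, 0.163, 0.987, 0.0]
contact_force: [0.2, -0.4, 0.9]
grip_width: 0.0821
```

Emit:
drive_tool:
  moves:
    - [1,[0,0,0],0]
    - [1,[0,0,0.02],0]
    - [1,[0,0,0.06],0]
    - [1,[0,0,0.1],0]
    - [1,[0,0,0.125],0]
    - [1,[0,0,0.125],0]
    - [1,[0,0,0.125],0]

```text
t: 18.95
tcp_pos: [0.4315, -0.0477, 0.2527]
tcp_rot: [0.0, 0.163, 0.987, 0.0]
contact_force: [0.1, 0.5, 0.0]
grip_width: 0.0853
```

```bash
python3 - <<'E'
from h import *
import pickle
g=grab("wrist","w18");s=state();pickle.dump((g,s),open("w18.pkl","wb"))
print(s["t"],s["tcp_pos"],s["contact_force"],s["grip_width"])
crop(g,230,110,390,270,4,"c18")
c=lambda p:(p[0]/5+280,p[1]/5+125)
crop(g,280,125,355,230,5,"c18b")
print(proj(g,(.4326,-.0475,.167)))
E
```

```text
19.0 [ 0.4308876  -0.04772081  0.25182294] [-0.68968921 -0.06722705 -0.00309443] 0.08554873629187855
[317.95036054 203.06827538]
```

View pics/c18b.png

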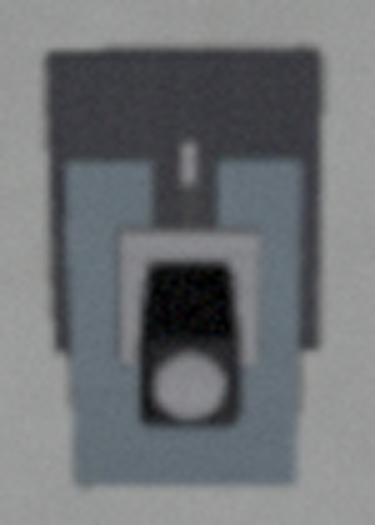

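View pics/w18.png

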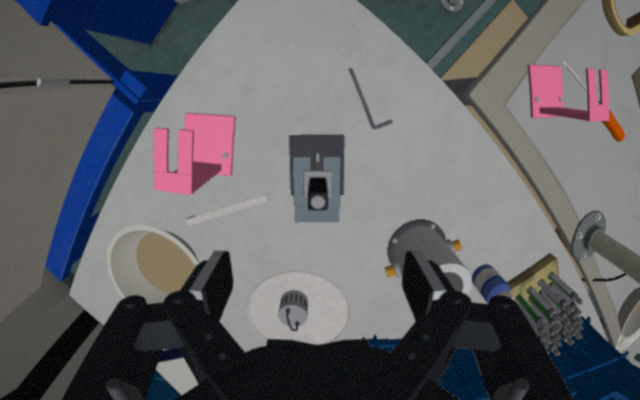

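Emit:
drive_tool:
  moves:
    - [1,[0.04,-0.02,0],0]
    - [1,[0.08,-0.04,0],0]
    - [1,[0.12,-0.065,0],0]
    - [1,[0.16,-0.087,0],0]
    - [1,[0.199,-0.108,-0.02],0]
    - [1,[0.199,-0.108,-0.05],0]
    - [1,[0.199,-0.108,-0.05],0]
    - [1,[0.199,-0.108,-0.05],0]

```text
t: 19.8
tcp_pos: [0.6292, -0.1554, 0.2011]
tcp_rot: [-0.002, 0.163, 0.987, -0.0]
contact_force: [0.6, 0.2, 1.3]
grip_width: 0.0855
```

```bash
python3 - <<'E'
from h import *
import pickle
g=grab("wrist","w19");t=grab("top","t19");a=grab("scene","s19");s=state();pickle.dump((g,a,t,s),open("w19.pkl","wb"))
print(s["t"],s["tcp_pos"],s["contact_force"],s["grip_width"],s["qpos"])
crop(g,230,110,410,270,4,"c19");crop(a,320,120,400,220,6,"c19s")
E
```

```text
19.95 [ 0.63085038 -0.15560014  0.20442279] [ 0.02264104 -0.66280883 -0.47853003] 0.08538180413282777 [-0.25942715  0.48142112  0.61451551  1.58333782 -0.29546063  1.16862829
  1.66083565]
```

View pics/c19.png

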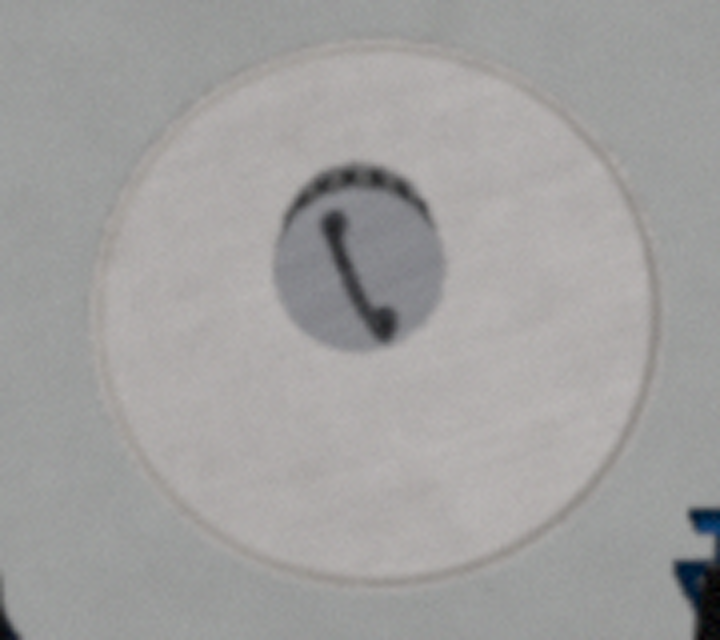

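View pics/c19s.png

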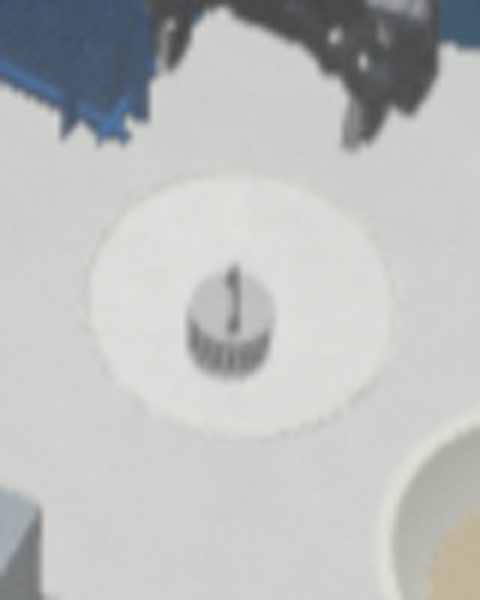

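```bash
python3 - <<'E'
from h import *
import pickle
g,a,t,s=pickle.load(open("w19.pkl","rb"))
p=(360/4+230,269/4+110);q=(231/6+320,305/6+120)
print(onz(g,p,.04),onz(a,q,.04),tri((g,p),(a,q)))
w=onz(g,(275/4+230,269/4+110),.04)-onz(g,(446/4+230,269/4+110),.04);print(np.linalg.norm(w))
st=state();print(st["tcp_pos"])
# pan and bowl
print("pan",onz(g,(377/4+230,313/4+110),.004))
crop(t,360,170,500,260,5,"c19t")
E
```

```text
[ 0.62893871 -0.15248206  0.04      ] [ 0.62726249 -0.15268864  0.04      ] (array([ 0.62994563, -0.15271077,  0.035759  ]), [np.float64(7.761655084324554e-05), np.float64(7.76165508431528e-05)])
0.04337207496651255
[ 0.63085038 -0.15560014  0.20442279]
pan [ 0.65150995 -0.15462898  0.004     ]
```

View pics/c19t.png

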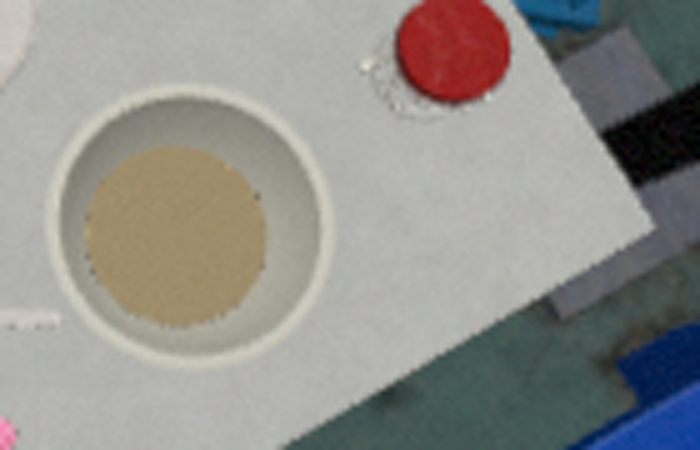

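Emit:
drive_tool:
  moves:
    - [1,[-0.0015,0.003,-0.045],0]
    - [1,[-0.0015,0.003,-0.09],0]
    - [1,[-0.0015,0.003,-0.13],0]
    - [1,[-0.0015,0.003,-0.16],0]
    - [1,[-0.0015,0.003,-0.18],0]
    - [1,[-0.0015,0.003,-0.194],0]
    - [1,[-0.0015,0.003,-0.194],0]
    - [1,[-0.0015,0.003,-0.194],0]

```text
t: 20.75
tcp_pos: [0.6302, -0.1529, 0.0102]
tcp_rot: [0.001, 0.163, 0.987, 0.0]
contact_force: [-0.1, -0.1, 1.4]
grip_width: 0.0852
```

```bash
python3 - <<'E'
from h import *
g=grab("wrist","w20");s=state()
print(s["t"],s["tcp_pos"],s["contact_force"],s["grip_width"])
E
```

```text
20.8 [ 0.63043781 -0.15310312  0.01056825] [-0.05828256 -0.99623004  0.55457026] 0.0854615854449446
```

View pics/w20.png

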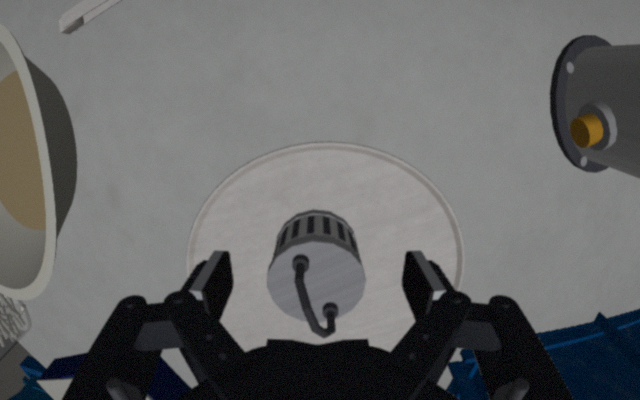

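Centred between the pads; closing on the body.

Emit:
drive_tool:
  moves:
    - [0.3,[0,0,0],0]
    - [0.3,[0,0,0],0]
    - [0.2,[0,0,0],0]
    - [0,[0,0,0],0]
    - [0,[0,0,0],0]
    - [0,[0,0,0],0]
    - [0,[0,0,0],0]
    - [0,[0,0,0],0]

```text
t: 21.6
tcp_pos: [0.6299, -0.153, 0.0097]
tcp_rot: [0.001, 0.163, 0.987, 0.0]
contact_force: [-0.2, -0.4, 5.9]
grip_width: 0.0423
```

Emit:
drive_tool:
  moves:
    - [0,[0,0,0.01],0]
    - [0,[0,0,0.03],0]
    - [0,[0,0,0.06],0]
    - [0,[0,0,0.1],0]
    - [0,[0,0,0.13],0]
    - [0,[0,0,0.13],0]
    - [0,[0,0,0.13],0]

```text
t: 22.3
tcp_pos: [0.629, -0.1526, 0.1391]
tcp_rot: [0.0, 0.163, 0.987, 0.0]
contact_force: [-0.3, -0.8, -1.4]
grip_width: 0.0426
```

```bash
python3 - <<'E'
from h import *
import pickle
g=grab("wrist","w21");a=grab("scene","s21");t=grab("top");s=state();pickle.dump((g,a,t,s),open("w21.pkl","wb"))
print(s["t"],s["tcp_pos"],s["contact_force"],s["grip_width"])
crop(a,320,110,440,230,5,"c21s")
E
```

```text
22.45 [ 0.62778136 -0.15218984  0.13688928] [ 0.13380858  0.66448716 -0.97970142] 0.04261480064452873
```

View pics/w21.png

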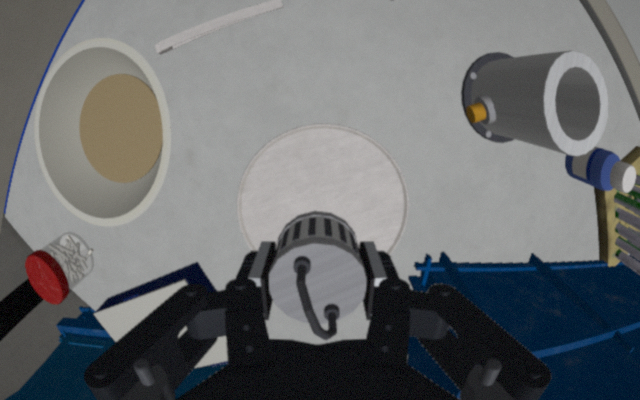

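View pics/c21s.png

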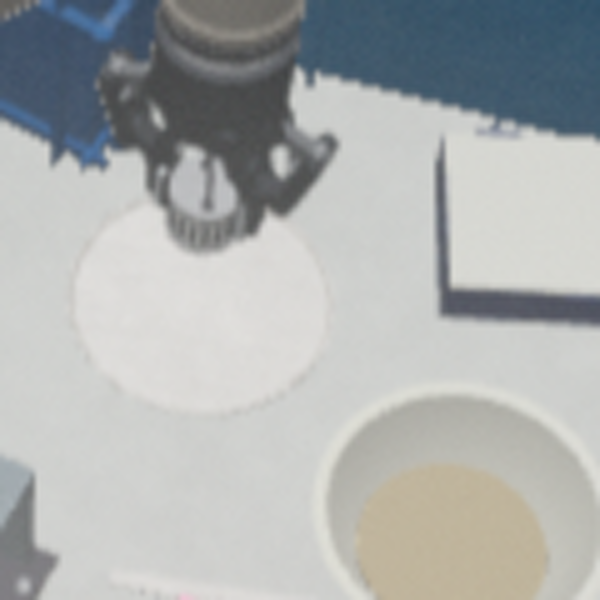

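```bash
python3 - <<'E'
from h import *
import pickle
g,a,t,s=pickle.load(open("w21.pkl","rb"))
print("w floor",onz(g,(121,128),.003),"rim",onz(g,(104,131.5),.056))
print("t rim",onz(t,(398,215.2),.056),"floor",onz(t,(395.2,217.2),.003))
print("s floor",onz(a,(451/5+320,558/5+110),.003))
# jar
print("jar",onz(t,(455/5+360,48/5+170),.075), tri((g,(104,131.5)),(t,(398,215.2))), tri((g,(121,128)),(t,(395.2,217.2))))
E
```

```text
w floor [ 0.50451494 -0.32401161  0.003     ] rim [ 0.50884553 -0.30585519  0.056     ]
t rim [ 0.5025147  -0.32685559  0.056     ] floor [ 0.5039941  -0.32827771  0.003     ]
s floor [ 0.49954726 -0.32569186  0.003     ]
jar [ 0.60988945 -0.48540343  0.075     ] (array([ 0.50478926, -0.3313666 ,  0.02578891]), [np.float64(0.0025591307447381767), np.float64(0.002559130744738287)]) (array([ 0.5041167 , -0.32893707, -0.00315556]), [np.float64(0.000890915912507282), np.float64(0.0008909159125075183)])
```

Emit:
drive_tool:
  moves:
    - [0,[-0.015,-0.021,0],0]
    - [0,[-0.035,-0.049,0],0]
    - [0,[-0.06,-0.083,0],0]
    - [0,[-0.085,-0.118,0],0]
    - [0,[-0.108,-0.15,0],0]
    - [0,[-0.126,-0.1745,0],0]
    - [0,[-0.126,-0.1745,0],0]
    - [0,[-0.126,-0.1745,0],0]

```text
t: 23.25
tcp_pos: [0.5019, -0.3275, 0.1376]
tcp_rot: [-0.001, 0.164, 0.986, 0.0]
contact_force: [0.8, 0.5, -0.6]
grip_width: 0.0424
```

```bash
python3 - <<'E'
from h import *
import pickle
g=grab("wrist","w22");s=state();pickle.dump((g,s),open("w22.pkl","wb"))
print(s["t"],s["tcp_pos"],s["contact_force"],s["grip_width"])
E
```

```text
23.3 [ 0.50304515 -0.32630068  0.13761173] [ 1.02025316  1.30816029 -1.6400517 ] 0.04270923429957162
```

View pics/w22.png

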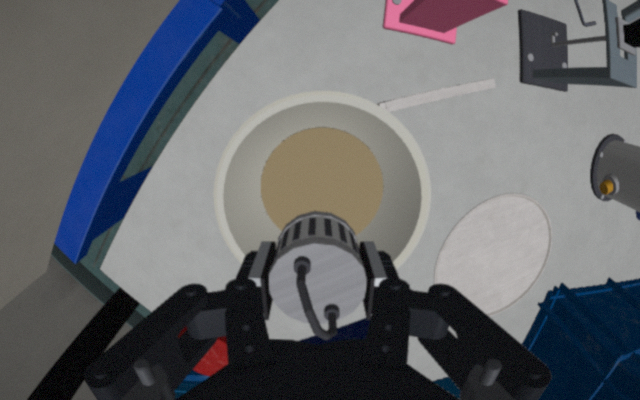

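Emit:
drive_tool:
  moves:
    - [0,[0,0,-0.03],0]
    - [0,[0,0,-0.06],0]
    - [0,[0,0,-0.085],0]
    - [0,[0,0,-0.105],0]
    - [0,[0,0,-0.115],0]
    - [0,[0,0,-0.12],0]
    - [0,[0,0,-0.12],0]
    - [0,[0,0,-0.12],0]

```text
t: 24.1
tcp_pos: [0.5039, -0.3275, 0.0196]
tcp_rot: [0.001, 0.163, 0.987, -0.0]
contact_force: [-0.3, -1.1, -1.1]
grip_width: 0.0426
```

Emit:
drive_tool:
  moves:
    - [0,[0,0,-0.002],0]
    - [0,[0,0,-0.004],0]
    - [0,[0,0,-0.006],0]
    - [0,[0,0,-0.006],0]
    - [0,[0,0,-0.006],0]

```text
t: 24.6
tcp_pos: [0.503, -0.3273, 0.0127]
tcp_rot: [-0.0, 0.163, 0.987, 0.0]
contact_force: [0.7, -0.4, -0.7]
grip_width: 0.0426
```

```bash
python3 - <<'E'
from h import *
import pickle
g=grab("wrist","w23");s=state();pickle.dump((g,s),open("w23.pkl","wb"))
print(s["t"],s["tcp_pos"],s["contact_force"],s["grip_width"])
E
```

```text
24.65 [ 0.50305395 -0.32735061  0.01271229] [-0.37279478 -1.27744765 -1.41340694] 0.04243634970837334
```

View pics/w23.png

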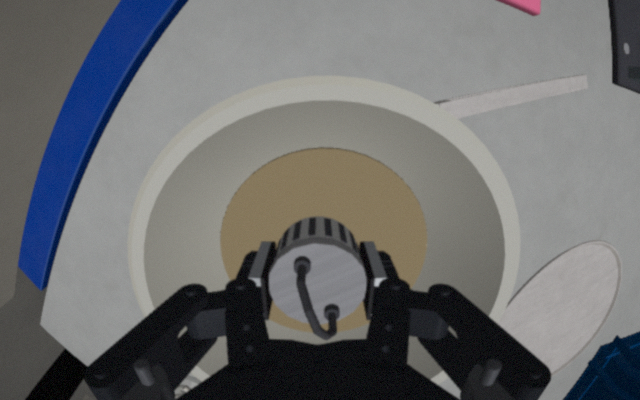

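Emit:
drive_tool:
  moves:
    - [0,[0,0,-0.001],0]
    - [0,[0,0,-0.002],0]
    - [0,[0,0,-0.002],0]
    - [0,[0,0,-0.002],0]

```text
t: 25.05
tcp_pos: [0.5031, -0.3272, 0.0106]
tcp_rot: [-0.0, 0.163, 0.987, 0.0]
contact_force: [-0.5, -0.2, -0.5]
grip_width: 0.0424
```

```bash
python3 - <<'E'
from h import *
import pickle
g,_=pickle.load(open("w23.pkl","rb"))
print(onz(g,(323,239),.003)); print(state()["contact_force"],state()["tcp_pos"])
E
```

```text
[ 0.49952225 -0.32297783  0.003     ]
[-0.51999703 -0.18174684 -0.47475126] [ 0.50306614 -0.32724016  0.01063884]
```

Emit:
drive_tool:
  moves:
    - [0,[0,0,-0.001],0]
    - [0,[0,0,-0.001],0]
    - [0.55,[0,0,-0.001],0]
    - [0.6,[0,0,-0.001],0]
    - [0.65,[0,0,-0.001],0]
    - [0.65,[0,0,-0.001],0]
    - [0.65,[0,0,-0.001],0]

```text
t: 25.75
tcp_pos: [0.5031, -0.3272, 0.0096]
tcp_rot: [-0.0, 0.163, 0.987, 0.0]
contact_force: [0.3, -0.6, -0.7]
grip_width: 0.0554
```

```bash
python3 - <<'E'
from h import *
g=grab("wrist","w24");s=state()
print(s["t"],s["tcp_pos"],s["contact_force"],s["grip_width"])
E
```

```text
25.8 [ 0.50303737 -0.32724039  0.00957892] [-0.36199055 -0.25617113  0.26897043] 0.05540861479295172
```

View pics/w24.png

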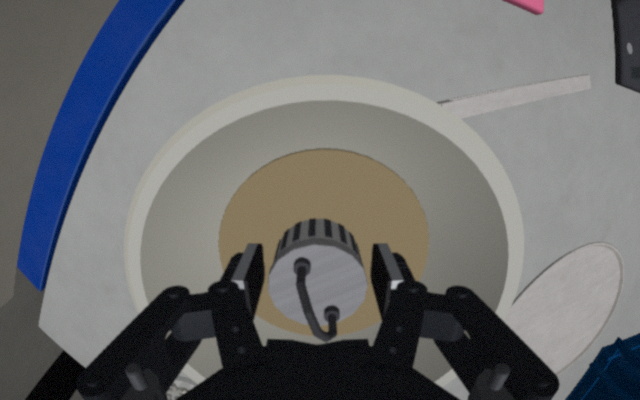

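Released, insert standing. Lift clear.

Emit:
drive_tool:
  moves:
    - [0.65,[0,0,0.015],0]
    - [0.65,[0,0,0.04],0]
    - [0.65,[0,0,0.08],0]
    - [0.65,[0,0,0.12],0]
    - [0.65,[0,0,0.16],0]
    - [0.65,[0,0,0.2],0]
    - [0.65,[-0.04,0.03,0.22],0]
    - [0.65,[-0.04,0.03,0.22],0]

```text
t: 26.6
tcp_pos: [0.4606, -0.2968, 0.2331]
tcp_rot: [0.002, 0.164, 0.986, 0.001]
contact_force: [-0.1, -0.5, 0.2]
grip_width: 0.0554
```

```bash
python3 - <<'E'
from h import *
g=grab("wrist","w25");a=grab("scene","s25");t=grab("top","t25");s=state()
print(s["t"],s["tcp_pos"],s["contact_force"],s["grip_width"])
im=np.vstack([cv2.resize(a["frame"][130:280,240:480],None,fx=2.6,fy=2.6),cv2.resize(g["frame"],(624,390))[100:300]])[:,:,::-1]
cv2.imwrite("pics/m25.png",im)
crop(t,230,130,450,290,3,"t25c")
E
```

```text
26.75 [ 0.46331443 -0.29712829  0.23036706] [ 0.39651838  0.1964888  -0.48364394] 0.05514608967675254
```

View pics/m25.png

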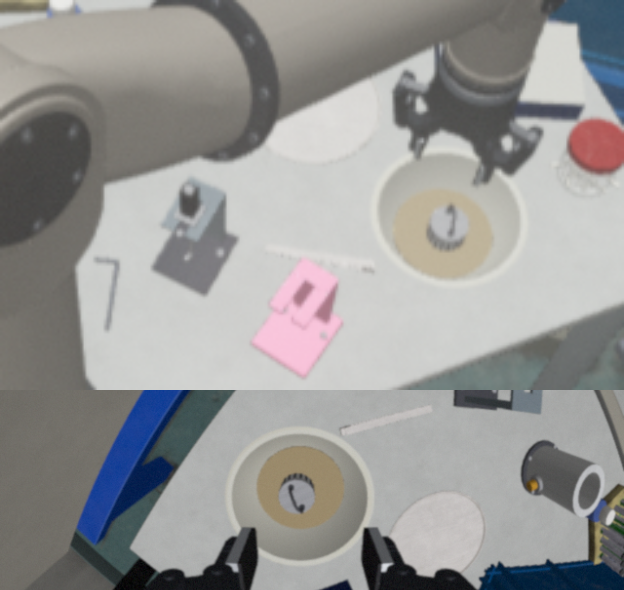

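View pics/w25.png

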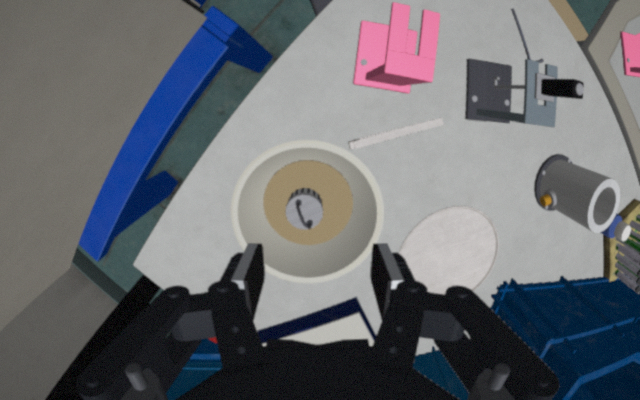

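```bash
python3 - <<'E'
from cell import *
print(sign_off())
E
```

```text
the job is handed in; nothing more can be done
None
```

I ran the whole sequence and handed the job in at t ≈ 27 s of the 72 s allowed. The hand-in returns no verdict, so the result rests on my own camera checks.

**What I did:**
- I took the pull hook from the grey rack and left both pink look-alikes alone.
- I caught the insert's loop, drew the insert out with the hook alone, and stood it on the pan about 25 mm off centre. I then unhooked it and hung the hook back on the fork.
- I gripped the insert by its body (42.5 mm finger opening), set it down in the bowl, released it and drew the fingers clear.

**Last checks:**
- **Insert:** the scene and wrist views show it upright on the bowl floor, a few millimetres from the middle. The bowl's measured centre varied by about 5 mm between views, against the 40 mm allowed.
- **Bowl and surroundings:** the bowl looks level. The pan looks where it started, to within a few millimetres of camera scatter, and the other things near it look undisturbed. I did not measure the bystanders at the end.
- **Hook:** it hangs upright in its rack, about 2 mm from where it started.
- **Robot:** contact force is about zero, and nothing is in the fingers.

**Where readings disagreed:**
- Triangulating the housing rim gave 95 to 106 mm instead of 115 mm. I kept 115 mm because the 52 mm bore diameter came out right at that height.
- The insert's top on the pan triangulated at 36 mm against an expected 40 mm.
- TCP readings scattered by 1 to 3 mm, so I corrected sideways by eye when hooking the loop.

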